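# Unload the tilting-bowl finisher into its sieve tray

### The arm

A 7-joint arm with a two-finger parallel gripper is mounted at the origin on a cart in front of the work surface, level with it; the furniture and walls round the work are solid. World frame = base frame: x ahead of the robot, y to its left, z up, the work surface at z = 0. Lengths are in m, angles in rad, forces in N, time in s.
With the tool pointing down it reaches from about 0.425 to 0.95 m from the base axis. Payload 4.7 kg.
Tool frame: the origin (TCP) lies midway between the tips of the shut fingers; the grasp point (between the pads) lies pinch_z behind it (pinch_z is the distance from the TCP to the grasp point, in m); y points along the fingers, z is the direction in which the jaws open and shut, and the axes are right-handed (so a half turn about y gives the same grasp; the last joint's range is limited). The gripper opens to 85 mm and grips with 20 to 120 N. Pads are 22 mm wide; open, the fingers measure 114 mm over their backs; the gripper's body (76 mm by 85 mm) begins 54 mm behind the grasp point. The pads swing forward as they close: fully open they stand 13 mm farther back than shut.
Start: joints at [1.221, 0.469, -0.049, 1.532, 0.024, 1.141, -0.082], TCP at [0.213, -0.641, 0.206] pointing down, gripper open.
Joint ranges: [-2.59, 2.59], [-0.33, 1.99], [-1.39, 1.29], [0.1, 2.45], [-1.04, 4.18], [0.21, 1.99], [-2.66, 2.66]. Speed limits (rad/s): [2.57, 2.57, 3.14, 3.14, 3.14, 3.14, 3.14].

### API

Orientations are given as a unit quaternion [x, y, z, w].
In Python, from plant import * gives the robot as it stands.
- The arm moves only by the tool step_arm, never from a script. Its argument "deltas" is a list that holds one entry, the list of rows, each a list of 4 numbers: the shift along the tool's x, y, z in mm, then the turn about the tool's y in rad. In form: [[[dx, dy, dz, roll], ...]]. A call has 1 to 5 rows; each row shifts and turns the commanded pose from where the row before left it, along the tool's axes as they then stand; what a row does not reach is not made up. A row lasts 1/10 s, in which the tool goes at most 50 mm and 8.59 degrees, less where a joint would pass 70% of its speed; a pose out of reach is approached as far as the arm can. A call is refused whole if a number of a shift passes 50 or a number of a turn 0.15, either way. A call with a gripper value outside its range is refused whole. "grip" is the gripper's target within -1 to 1 (fully open at 1, half-way at 0, shut at -1), set as the call begins (left out, the last holds). The fingers move at their own pace and stop on an object; the grip force is fixed at half the most. Time passes only in rows, so rows that do not move let the fingers close. It gives the time, the measured TCP pose, the force and the opening at its end, in the units of the state.
- get_obs(): the state, without advancing time (a new reading comes with each control period).
- read_camera(name): name is "scene" or "top"; returns a dict with "frame" (480x640x3 uint8, red, green, blue), "vfov" (degrees; the focal length in pixels is half the picture's height over the tangent of half this angle, whatever the lens; pixels are square), "cx", "cy" (the principal point, pixels), "k1" (the pictures are not rectified: a ray, as slopes to the right and down, at radius r is drawn at 1 + k1 r^2 times it, then the intrinsics apply), "eye" and "orientation" of the camera in the world. Camera axes: x right, y up, looking along -z (the intrinsics and any distortion apply to the point x, -y, -z); pixel columns grow to the right and rows downward; lengths in m; the calibration is good to about 2 mm. A picture is of the moment at which its call begins. There is no depth.
- finish_job(): hands the job in, once; it reports no verdict.
Trained networks look in a picture, given as the dict that the camera call returned (one of the last four; its "shot" number tells which), for a name from the list of things; names that differ only in an ending like _2 or _b are one class to them, and where a whole thing is asked for, a point or a joint stands for the part that bears it (a point fixed in the world has none). Each returns a list of dicts, best first, with "p" (0 to 1); they miss things now and then, are a little off and sometimes report something else, mostly with a low value. They report only what shows in the picture. A call takes as long as a camera call.
- recognise(picture, target): "rect" ([left, top, width, height] in pixels, round what is visible of it).
- cut_out(picture, target): "mask" (480x640 bool, what is visible of it) and "rect" ([left, top, width, height] in pixels, round what is visible of it).
- tip_of(picture, target): "pixel" ([column, row] in pixels: a listed point, or the origin of a listed thing).
The state is a dict: "clock": time; "q": joint angles; "qd": joint speeds; "joint_torque": joint torques, N m; "tcp_pos": TCP position; "orientation": TCP orientation; "wrist_force": force on the tool from outside, world axes, zero at the start; "wrist_torque": the same for the moment, N m; "width": opening from 0.0 (shut) to 1.0 (fully open).
Only numpy, scipy, OpenCV 4.12 (cv2) and the standard library are available. Lean on these libraries where they do the work, as an engineer would, in place of code of your own. Each camera call takes 0.05 s, during which the arm holds its last target.

### The job

Empty the bench-top polishing machine: slide the mesh tray by its tab fully home under the bowl, between the side frames, then draw the locking bolt and push the lever over so that the bowl tips and all six pieces tumble into the tray. Push the lever back until the bowl stands fully upright, and slide the bolt fully home again so that the bowl is locked, with the tray left under it holding all the pieces. Do not disturb the round tin and the wooden block lying near the machine.

Things in the scene. Friction and masses are not known exactly. Their poses are not given: they have to be found in the camera images.
- stand: fixed stand of the polishing machine; origin on the bench under the bowl, x away from the robot. Two upright side frames (inner faces x = -78 and +78 mm, y -28..103, tops 198 high) carry the bowl; tilt axis along x at y = 0, z = 165 mm. The tray bay between the frames is open to -y; a control box (face at y = +22 mm) is its stop. Lever and bolt are outside the -x frame. Turned up to 0.15 rad
- tray_place (a point): point on the bench, at (0, -60, 0) mm in the stand's frame, where the tray's middle lies when the tray is fully home, its +y wall against the stop; axes as the stand's
- tray_middle (a point): loose aluminium mesh tray, 0.35 kg, 136 mm wide (x) by 160 mm long (y), walls 40 mm high, 3 mm thick; point at the centre of its underside, axes along its sides. It starts on the bench at the stand's -y side, outside the bay, 65 to 100 mm short of home, up to 25 mm sideways and 0.15 rad askew to the stand. The bay leaves it 10 mm on either side
- tray_tab (a point): middle of the gripping part of the tray's upright wooden pull tab on its -y wall: 12 mm thick (y), 64 mm wide (x), top 68 mm and this point 50 mm above the tray's underside, at (0, -84, 50) mm from tray_middle; free on both faces above the wall; axes as the tray's
- bolt (a joint): the locking bolt, m: 0 = fully home, its tip in the notch of the bowl's disc, so the bowl cannot turn; slides along the stand's -y to 0.028 = fully drawn; the bowl is free from about 0.020. Stays where it is left, 2 N of friction
- bolt_knob (a point): centre of the black ball (15 mm) on top of the bolt's upright pin (11 mm thick); moves with the bolt. Bolt home: at (-98, -84, 198) mm in the stand's frame. Pin and ball are free from 18 mm below this point upwards, for 30 mm on the +y and -y sides: push them along y
- bowl (a joint): tilt of the bowl, rad: 0 = upright against its stop; grows as its mouth tips towards the stand's -y, to a stop at 2.1 (mouth pointing down over the tray). Stiff pivot, up to 0.5 N m in all: it stays where it is left
- lever_grip (a point): centre of the grip (black bar, 18 mm thick, 52 mm long along the tilt axis, at stand x = -136 mm) at the end of the bowl's 100 mm lever. Bowl upright: the lever leans 1.05 rad from vertical to the stand's +y (grip at y = +87, z = 215 mm). Pushed over the top to -y it turns the bowl by the same angle, ending 1.05 rad from vertical to -y. Turns with the bowl
- bowl_mouth (a point): centre of the bowl's round mouth, 40 mm above the tilt axis with the bowl upright; the steel bowl is 132 mm wide at the rim, 80 mm deep, with flaring walls, and has a motor can under it. It turns with the bowl
- piece_1_mid (a point): a loose terracotta-coloured polishing piece, about 25 mm, three-sided prism, 25 g; point near its middle. It starts in the bowl
- piece_2_mid (a point): a loose terracotta-coloured polishing piece, about 25 mm, cone, 25 g; point near its middle. It starts in the bowl
- piece_3_mid (a point): a loose terracotta-coloured polishing piece, about 25 mm, three-sided prism, 25 g; point near its middle. It starts in the bowl
- piece_4_mid (a point): a loose terracotta-coloured polishing piece, about 25 mm, cone, 25 g; point near its middle. It starts in the bowl
- piece_5_mid (a point): a loose terracotta-coloured polishing piece, about 25 mm, three-sided prism, 25 g; point near its middle. It starts in the bowl
- piece_6_mid (a point): a loose terracotta-coloured polishing piece, about 25 mm, cone, 25 g; point near its middle. It starts in the bowl
- wood_block: worn dark hardwood filing block, 55 by 119 by 39 mm, lying on the bench at the left of the machine; bystander, leave alone
- salve_tin: round lidded tin, 64 mm wide and 56 mm high, standing on the bench on the robot's side of the tray and the machine; bystander, leave alone

How it is judged:
On the way, in this order (a step that is already met when the one before it is completed fails the run):
1. the tray is fully home under the bowl, middle within 20 mm of its place (horizontal distance between tray_middle and tray_place below 0.02 m), for 0.2 s.
2. the bolt is drawn by more than 20 mm (value of joint bolt above 0.02 m), for 0.1 s.
3. the bowl is tipped and all six pieces lie in the tray (value of joint bowl above 1.2 rad and x of piece_1_mid in the frame of tray_middle between -0.066 and 0.066 m and y of piece_1_mid in the frame of tray_middle between -0.078 and 0.078 m and z of piece_1_mid in the frame of tray_middle between 0 and 0.05 m and x of piece_2_mid in the frame of tray_middle between -0.066 and 0.066 m and y of piece_2_mid in the frame of tray_middle between -0.078 and 0.078 m and z of piece_2_mid in the frame of tray_middle between 0 and 0.05 m and x of piece_3_mid in the frame of tray_middle between -0.066 and 0.066 m and y of piece_3_mid in the frame of tray_middle between -0.078 and 0.078 m and z of piece_3_mid in the frame of tray_middle between 0 and 0.05 m and x of piece_4_mid in the frame of tray_middle between -0.066 and 0.066 m and y of piece_4_mid in the frame of tray_middle between -0.078 and 0.078 m and z of piece_4_mid in the frame of tray_middle between 0 and 0.05 m and x of piece_5_mid in the frame of tray_middle between -0.066 and 0.066 m and y of piece_5_mid in the frame of tray_middle between -0.078 and 0.078 m and z of piece_5_mid in the frame of tray_middle between 0 and 0.05 m and x of piece_6_mid in the frame of tray_middle between -0.066 and 0.066 m and y of piece_6_mid in the frame of tray_middle between -0.078 and 0.078 m and z of piece_6_mid in the frame of tray_middle between 0 and 0.05 m), for 0.2 s.
4. the bowl is upright again, within 0.06 rad (value of joint bowl below 0.06 rad), for 0.2 s.
At the end, for the whole second after the job is handed in: the bolt is home (within 6 mm), the bowl upright (within 0.06 rad) and locked by it, the tray under the bowl with its middle within 20 mm of its place, all six pieces lying at rest inside the tray (value of joint bolt below 0.006 m and value of joint bowl below 0.06 rad and horizontal distance between tray_middle and tray_place below 0.02 m and x of piece_1_mid in the frame of tray_middle between -0.066 and 0.066 m and y of piece_1_mid in the frame of tray_middle between -0.078 and 0.078 m and z of piece_1_mid in the frame of tray_middle between 0 and 0.05 m and x of piece_2_mid in the frame of tray_middle between -0.066 and 0.066 m and y of piece_2_mid in the frame of tray_middle between -0.078 and 0.078 m and z of piece_2_mid in the frame of tray_middle between 0 and 0.05 m and x of piece_3_mid in the frame of tray_middle between -0.066 and 0.066 m and y of piece_3_mid in the frame of tray_middle between -0.078 and 0.078 m and z of piece_3_mid in the frame of tray_middle between 0 and 0.05 m and x of piece_4_mid in the frame of tray_middle between -0.066 and 0.066 m and y of piece_4_mid in the frame of tray_middle between -0.078 and 0.078 m and z of piece_4_mid in the frame of tray_middle between 0 and 0.05 m and x of piece_5_mid in the frame of tray_middle between -0.066 and 0.066 m and y of piece_5_mid in the frame of tray_middle between -0.078 and 0.078 m and z of piece_5_mid in the frame of tray_middle between 0 and 0.05 m and x of piece_6_mid in the frame of tray_middle between -0.066 and 0.066 m and y of piece_6_mid in the frame of tray_middle between -0.078 and 0.078 m and z of piece_6_mid in the frame of tray_middle between 0 and 0.05 m and linear speed of each of piece_1, piece_2, piece_3, piece_4, piece_5, piece_6 below 0.05 m/s); the robot touches nothing.
It fails at once if the wood block is disturbed (moved more than 30 mm) (distance of wood_block from where it was at the start of the episode above 0.03 m).
It fails at once if the salve tin is disturbed (moved more than 30 mm) (distance of salve_tin from where it was at the start of the episode above 0.03 m).
It also fails if it takes over 72 s, if anything falls off the work surface, if the arm or the gripper's body presses on something with over 40 N, if the wrist force passes 120 N, or if a joint passes its speed limit or range.

## Working session

There is one attempt and no reset: what is moved stays moved. The work goes in short steps, Python scripts to look and compute and a tool call to move; the robot and the scene stay as the last step left them, time stands still between calls to the robot, and variables do not carry over. Pictures are saved under pics/ and viewed, and the job is handed in when it is done.

Besides the shell and the picture viewer there is one more tool, called in YAML: its name, and indented under it one key for each argument. step_arm: Moves the arm, as the interface text tells. Its arguments: {"type":"object","properties":{"deltas":{"type":"array"},"grip":{"type":"number"}},"required":["deltas"]}

```bash
ls; mkdir -p pics; cat > h.py <<'E'
from plant import *
import numpy as np, cv2
from scipy.spatial.transform import Rotation as R
def K(p):
    f=240/np.tan(np.radians(p["vfov"])/2); return f
def proj(p,X):
    X=np.atleast_2d(X); c=R.from_quat(p["orientation"]).inv().apply(X-np.array(p["eye"]))
    s=np.c_[c[:,0]/-c[:,2],-c[:,1]/-c[:,2]]; r2=(s**2).sum(1)[:,None]
    s=s*(1+p["k1"]*r2); return s*K(p)+[p["cx"],p["cy"]]
def ray(p,px):
    d=(np.array(px,float)-[p["cx"],p["cy"]])/K(p); s=d.copy()
    for _ in range(30): s=d/(1+p["k1"]*(s@s))
    v=R.from_quat(p["orientation"]).apply([s[0],-s[1],-1]); return np.array(p["eye"]),v/np.linalg.norm(v)
def onz(p,px,z):
    e,v=ray(p,px); return e+v*(z-e[2])/v[2]
def tri(a,b):
    A=np.zeros((3,3));B=np.zeros(3)
    for e,v in(a,b):
        M=np.eye(3)-np.outer(v,v);A+=M;B+=M@e
    X=np.linalg.solve(A,B); return X,[np.linalg.norm(np.cross(X-e,v)) for e,v in(a,b)]
def save(p,n): cv2.imwrite(f"pics/{n}.png",p["frame"][:,:,::-1])
E
python3 - <<'E'
from h import *
o=get_obs(); print(o); print(R.from_quat(o["orientation"]).as_matrix().round(3))
P={n:read_camera(n) for n in("scene","top")}
for n,p in P.items():
    save(p,n+"0"); print(n,{k:v for k,v in p.items() if k!="frame"})
for t in ["stand","tray_place","tray_middle","tray_tab","bolt_knob","lever_grip","bowl_mouth","wood_block","salve_tin"]:
    r={}
    for n,p in P.items():
        try: l=tip_of(p,t)
        except Exception as ex: print(t,n,ex); continue
        print(t,n,[(np.round(d["pixel"],1).tolist(),round(d["p"],2)) for d in l[:3]])
        if l: r[n]=ray(p,l[0]["pixel"])
    if len(r)==2: print("   ",tri(r["scene"],r["top"]))
E
```

```text
pics
{'clock': 0.0, 'q': array([ 1.22109838,  0.46944623, -0.04856381,  1.53371858,  0.02409353,
        1.1410282 , -0.08229964]), 'qd': array([ 0.00010689, -0.00180396,  0.00105883, -0.00095241, -0.00140249,
        0.00042396, -0.00050469]), 'joint_torque': array([ 1.84304790e-04, -5.10300171e+01, -4.69680992e-02, -2.37706375e+01,
        1.06026744e-02,  7.66936457e-03, -1.83901193e-05]), 'tcp_pos': array([ 0.21262703, -0.63994401,  0.20494773]), 'orientation': array([-0.11307737,  0.69872752, -0.69733175,  0.11279092]), 'wrist_force': array([-0.54507653, -0.01062354,  0.25691123]), 'wrist_torque': array([-0.05870558, -0.02683994,  0.04546818]), 'width': 0.9978420441019067}
[[-0.949 -0.001  0.315]
 [-0.315  0.002 -0.949]
 [ 0.    -1.    -0.002]]
scene {'vfov': 45.203512707328116, 'cx': 315.70369551998954, 'cy': 230.76521029633733, 'k1': 0.026780455228613453, 'eye': array([0.04386525, 0.79462164, 0.87237444]), 'orientation': array([-0.11753387,  0.42656514,  0.86690376, -0.22957754]), 'shot': 1}
top {'vfov': 48.537436380581084, 'cx': 312.135729001765, 'cy': 239.5608843767265, 'k1'
[... 1179 characters left out ...]
  0.11640267]), [np.float64(0.04082340273563393), np.float64(0.04082340273563426)])
bowl_mouth scene [([293.9, 179.3], 0.8)]
bowl_mouth top [([339.6, 196.6], 0.96)]
    (array([ 0.61720777, -0.09590132,  0.20221302]), [np.float64(0.0008435495596107479), np.float64(0.0008435495596105859)])
wood_block scene [([242.8, 341.7], 0.72)]
wood_block top [([200.8, 242.1], 0.68)]
    (array([ 0.57022605,  0.18812073, -0.01275636]), [np.float64(1.278600963773547e-05), np.float64(1.2786009637657532e-05)])
salve_tin scene [([375.7, 292.1], 0.53)]
salve_tin top [([320.7, 318.1], 0.57)]
    (array([ 0.40313807, -0.07099447, -0.01144904]), [np.float64(0.005702435973306358), np.float64(0.005702435973306424)])
```

View pics/scene0.png

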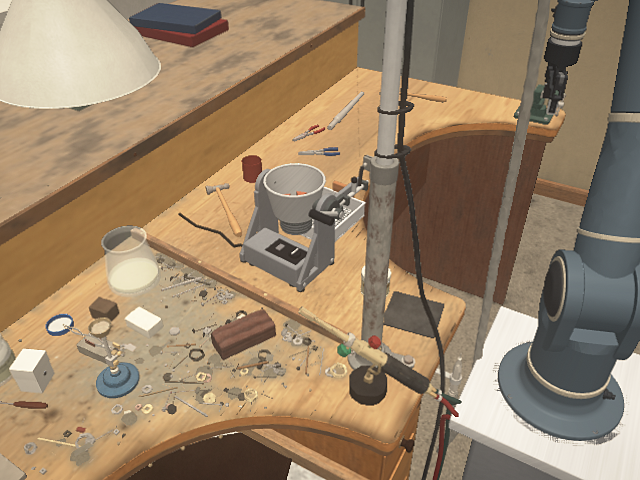

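View pics/top0.png

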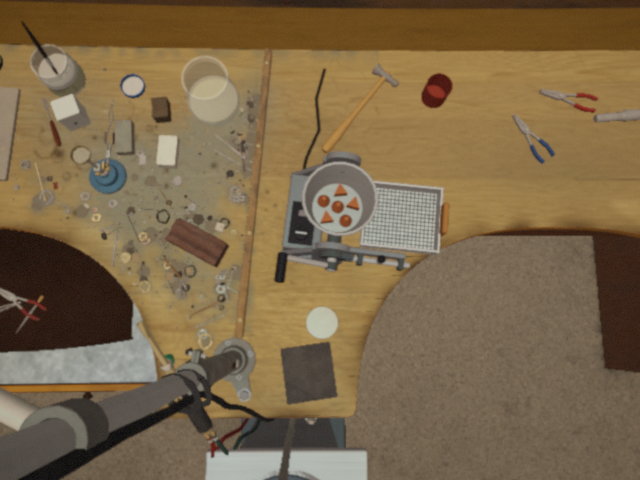

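The top view shows the bowl at (339,197), the tray at (402,217) with its tab at (446,219), the bolt rod at about (380,260), the black grip at (281,267) and the tin at (321,322). The wood block is at (197,242). I'll zoom in and fit the stand pose.

```bash
python3 - <<'E'
import cv2
a=cv2.imread("pics/scene0.png")[140:300,225:385];b=cv2.imread("pics/top0.png")[140:290,260:460]
cv2.imwrite("pics/z1.png",cv2.resize(a,None,fx=3.7,fy=3.7,interpolation=cv2.INTER_CUBIC))
cv2.imwrite("pics/z2.png",cv2.resize(b,None,fx=4,fy=4,interpolation=cv2.INTER_CUBIC))
E
```

```text
(no output)
```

View pics/z1.png

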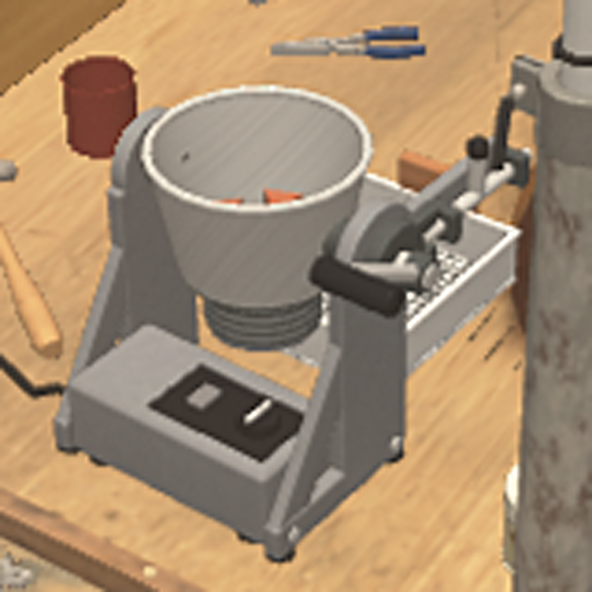

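View pics/z2.png

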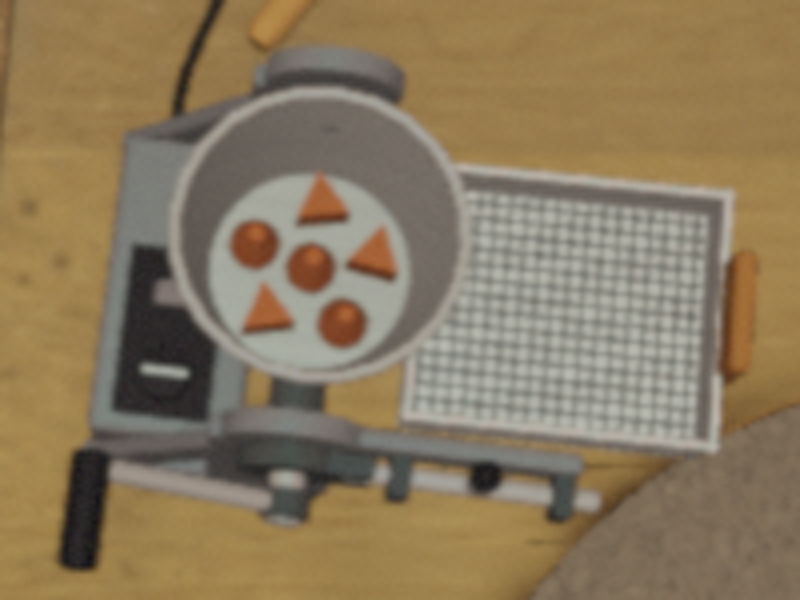

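```bash
cat > fit.py <<'E'
from h import *
from scipy.optimize import least_squares
def T(s,X):
    X=np.atleast_2d(X)/1000.; c,n=np.cos(s[2]),np.sin(s[2])
    return np.c_[s[0]+c*X[:,0]-n*X[:,1], s[1]+n*X[:,0]+c*X[:,1], X[:,2]]
E
python3 - <<'E'
from fit import *
s=read_camera("scene");t=read_camera("top")
zt=lambda u,v:(260+u/4,140+v/4); zs=lambda u,v:(225+u/3.7,140+v/3.7)
def fit(obs,x0):
    f=lambda x:np.concatenate([(proj(p,T(x,X))[0]-px) for p,X,px in obs])
    r=least_squares(f,x0); print(r.x.round(4),r.fun.reshape(-1,2).round(1).tolist()); return r.x
S=fit([(t,[-98,-84,198],zt(485,477)),(s,[-98,-84,198],zs(478,149)),(t,[-136,87,215],zt(84,508)),(s,[-136,87,215],zs(356,287)),(t,[0,0,205],zt(319,233)),(s,[0,0,205],zs(257,148))],[.62,-.1,-.1])
Y=fit([(t,[-68,-80,40],zt(716,451)),(t,[68,-80,40],zt(732,191)),(t,[-68,80,40],zt(403,425)),(t,[0,-84,68],zt(740,313)),(s,[-68,-80,40],zs(520,229)) if 0 else (s,[0,-84,68],zs(425,165))],[.62,-.23,-.1])
print("place",T(S,[0,-60,0]),"knob",T(S,[-98,-84,198]),"grip",T(S,[-136,87,215]))
d=np.array(Y[:2])-T(S,[0,-60,0])[0,:2]; c,n=np.cos(S[2]),np.sin(S[2]); print("tray in stand rel",[c*d[0]+n*d[1],-n*d[0]+c*d[1]],Y[2]-S[2])
np.save("S.npy",S);np.save("Y.npy",Y)
for p,nm in((s,"os"),(t,"ot")):
    im=p["frame"][:,:,::-1].copy()
    def L(F,a,b,col): 
        q=proj(p,T(F,[a,b])); cv2.line(im,tuple(q[0].round().astype(int)),tuple(q[1].round().astype(int)),col,1)
    for x in(-78,78):
        for a,b in(((x,-28,0),(x,103,0)),): L(S,a,b,(0,255,0))
    L(S,(-78,22,0),(78,22,0),(0,255,0))
    for z in(0,40):
        c=[(-68,-80,z),(68,-80,z),(68,80,z),(-68,80,z)]
        for i in range(4): L(Y,c[i],c[(i+1)%4],(255,0,255))
    for X in([-98,-84,198],[-136,87,215],[0,0,205]): cv2.circle(im,tuple(proj(p,T(S,X))[0].round().astype(int)),2,(0,255,255),-1)
    im=im[130:300,220:460]; cv2.imwrite(f"pics/{nm}.png",cv2.resize(im,None,fx=3.3,fy=3.3))
t1=tip_of(t,"salve_tin"); print(onz(t,zt(0,0),0), "tin",onz(t,(321,322.5),.056))
print("col base",onz(t,(240,360),0), onz(t,(390,470),.0), "bench edge at", [onz(t,q,0).round(3) for q in((370,330),(410,264),(447,240))])
E
```

```text
[ 0.6138 -0.0952 -0.124 ] [[-0.9, 0.1], [-0.1, -1.2], [-0.6, 0.5], [0.0, -1.5], [-0.2, 0.3], [0.2, -1.3]]
[ 0.6164 -0.2358 -0.0798] [[-0.5, -0.8], [-1.9, 0.3], [0.2, -0.6], [0.3, -1.2], [3.5, -1.2]]
place [[ 0.60640745 -0.15470136  0.        ]] knob [[ 0.50619145 -0.16639548  0.198     ]] grip [[0.48963418 0.00799161 0.215     ]]
tray in stand rel [np.float64(0.019952933330870403), np.float64(-0.07920011871490641)] 0.04418023974158519
[0.79580791 0.06368305 0.        ] tin [ 0.3985313 -0.0669932  0.056    ]
col base [3.23737154e-01 9.72757070e-02 2.22044605e-16] [ 0.11177978 -0.20459986  0.        ] bench edge at [array([ 0.384, -0.171,  0.   ]), array([ 0.522, -0.259,  0.   ]), array([ 0.574, -0.34 ,  0.   ])]
```

View pics/os.png

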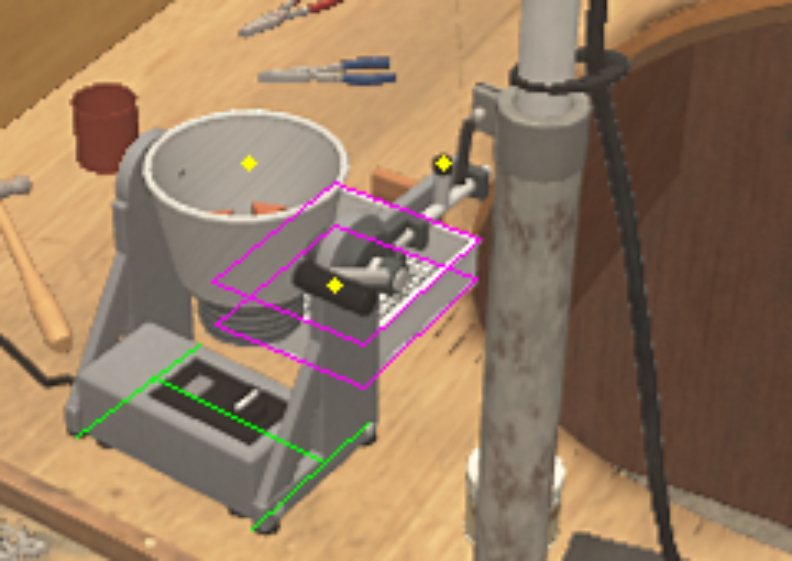

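View pics/ot.png

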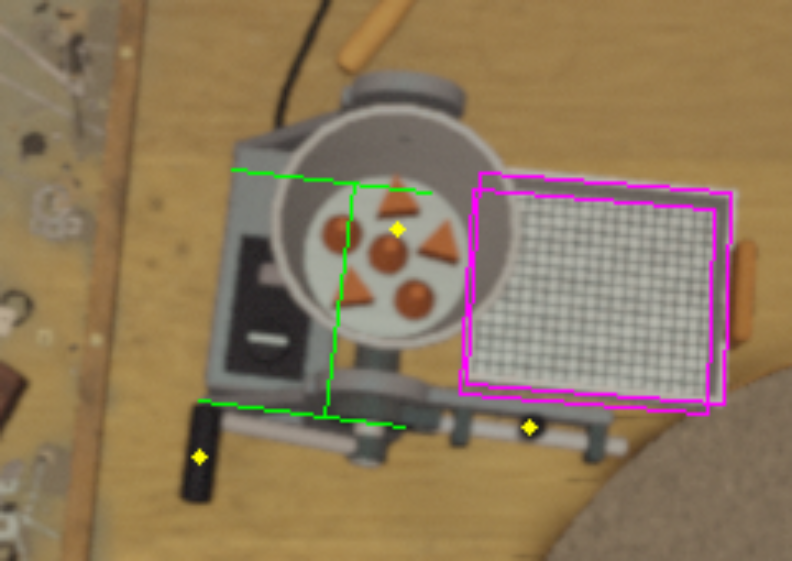

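```bash
cat > go.py <<'E'
# print tool-frame mm deltas from current tcp to a world target
from fit import *
import sys
S=np.load("S.npy");Y=np.load("Y.npy")
def rel(X,yaw=None):
    o=get_obs(); Rm=R.from_quat(o["orientation"]).as_matrix(); 
    a=np.arctan2(Rm[1,2],Rm[0,2])
    out=(Rm.T@(np.array(X)-o["tcp_pos"])*1000).round(1)
    roll=None
    if yaw is not None:
        roll=-((yaw-np.pi/2-a+np.pi)%(2*np.pi)-np.pi)
        # delta expressed in axes after the turn
        M=R.from_euler('z',-roll).as_matrix()@Rm
        out2=(M.T@(np.array(X)-o["tcp_pos"])*1000).round(1)
        print("after-turn axes",out2)
    print("now axes",out,"roll",roll,"t",o["clock"],"F",o["wrist_force"].round(1),"w",round(o["width"],2))
E
python3 - <<'E'
from go import *
import plant; print([x for x in dir(plant) if not x.startswith('_')])
try: print(pinch_z)
except Exception as e: print(e)
tab=T(Y,[0,-84,50])[0]; print(tab)
rel([tab[0],tab[1],.12],Y[2])
E
```

```text
['PlanningError', 'cut_out', 'finish_job', 'get_obs', 'pinch_z', 'read_camera', 'recognise', 'tip_of']
0.0187
[ 0.60971258 -0.31949377  0.05      ]
after-turn axes [-369.9   86.  -351.7]
now axes [-477.8   86.1 -179.6] roll 0.4006129723069094 t 1.15 F [-0.5  0.2 -0.2] w 1.0
```

step_arm:
  deltas:
    - [[0, 0, 0, 0.134], [0, 0, 0, 0.134], [0, 0, 0, 0.133], [-33, 0, -32, 0], [-33, 0, -32, 0]]
  grip: 1

```text
clock: 1.65
tcp_pos: [0.2831, -0.5823, 0.2059]
orientation: [-0.03, -0.706, 0.707, 0.03]
wrist_force: [1.1, -0.0, 0.0]
width: 0.999
```

step_arm:
  deltas:
    - [[-33, 0, -32, 0], [-33, 0, -32, 0], [-33, 0, -32, 0], [-33, 0, -32, 0], [-33, 0, -32, 0]]

```text
clock: 2.15
tcp_pos: [0.4624, -0.4345, 0.2063]
orientation: [-0.029, -0.706, 0.707, 0.028]
wrist_force: [-0.2, -1.3, 0.6]
width: 1.002
```

step_arm:
  deltas:
    - [[-33, 0, -32, 0], [-33, 0, -32, 0], [-33, 20, -32, 0], [-33, 20, -32, 0], [0, 0, 0, 0]]

```text
clock: 2.65
tcp_pos: [0.6071, -0.3093, 0.1626]
orientation: [0.023, 0.709, -0.704, -0.025]
wrist_force: [-0.1, 0.4, -0.0]
width: 1.003
```

```bash
python3 - <<'E'
from go import *
p=read_camera("top"); save(p,"t1"); p=read_camera("scene"); save(p,"s1")
tab=T(Y,[0,-84,50])[0]
rel([tab[0],tab[1],.044],Y[2])
E
```

```text
after-turn axes [ -6.7 121.1   1.8]
now axes [ -6.7 121.1   1.8] roll 0.002864100263067826 t 2.75 F [ 0.6 -1.1  0.4] w 1.0
```

View pics/t1.png

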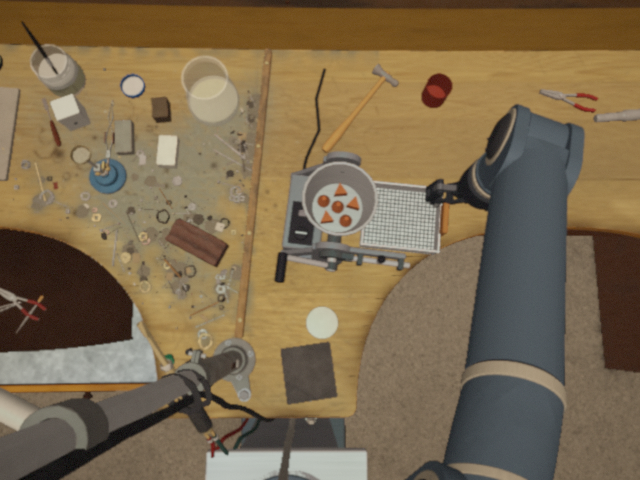

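View pics/s1.png

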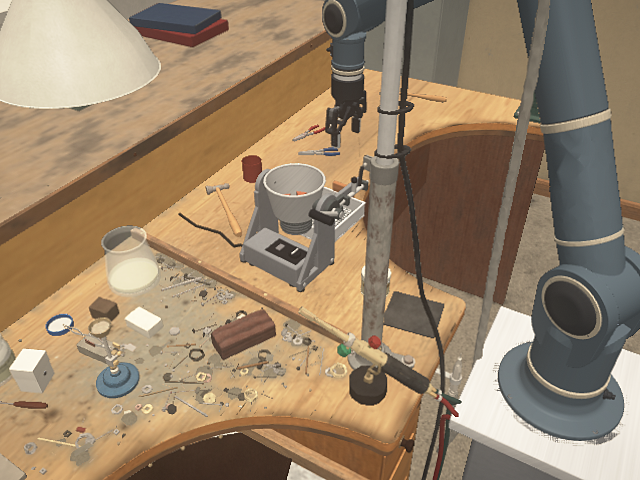

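The pictures show the gripper open over the tab at about (445,195) in the top view, and the forearm is high and clear. Descending.

step_arm:
  deltas:
    - [[-7, 30, 2, 0], [0, 30, 0, 0], [0, 30, 0, 0], [0, 21, 0, 0], [0, 0, 0, 0]]

```text
clock: 3.25
tcp_pos: [0.606, -0.3229, 0.0524]
orientation: [0.027, 0.707, -0.706, -0.032]
wrist_force: [0.2, 0.3, 0.1]
width: 1.0
```

```bash
python3 - <<'E'
from go import *
tab=T(Y,[0,-84,50])[0]
rel([tab[0],tab[1],.044],Y[2])
p=read_camera("top"); im=p["frame"][:,:,::-1][140:290,260:500]; cv2.imwrite("pics/t2.png",cv2.resize(im,None,fx=3.3,fy=3.3))
E
```

```text
after-turn axes [-3.5  8.4 -3.7]
now axes [-3.5  8.4 -3.7] roll -0.0034061883229217216 t 3.25 F [0.2 0.3 0.1] w 1.0
```

View pics/t2.png

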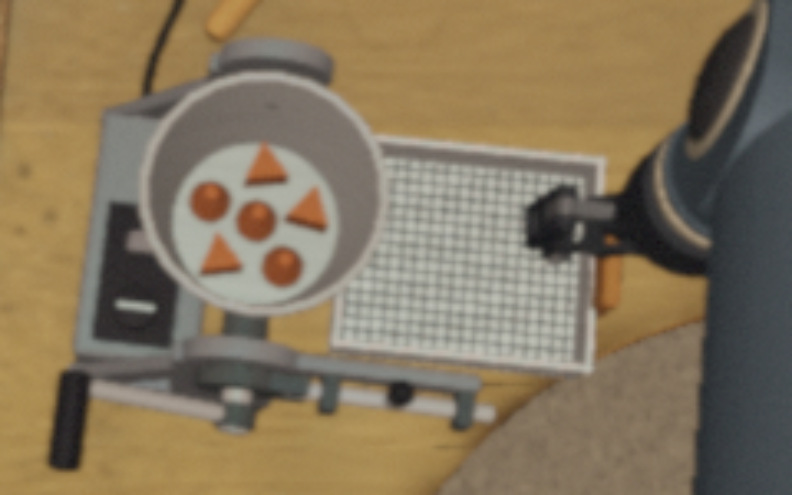

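step_arm:
  deltas:
    - [[0, 0, 0, 0], [0, 0, 0, 0]]

```text
clock: 3.5
tcp_pos: [0.6105, -0.3228, 0.0574]
orientation: [-0.03, -0.706, 0.707, 0.028]
wrist_force: [-0.2, -0.3, -0.3]
width: 0.993
```

```bash
python3 - <<'E'
from go import *
tab=T(Y,[0,-84,50])[0]
rel([tab[0],tab[1],.044],Y[2])
E
```

```text
after-turn axes [ 1.1 13.4 -3.2]
now axes [ 1.1 13.4 -3.2] roll -0.0013379022520672024 t 3.5 F [-0.2 -0.3 -0.3] w 0.99
```

step_arm:
  deltas:
    - [[0, 0, 0, 0]]

```text
clock: 3.6
tcp_pos: [0.6104, -0.3221, 0.0569]
orientation: [-0.029, -0.706, 0.707, 0.028]
wrist_force: [-0.7, 0.9, 0.9]
width: 0.999
```

step_arm:
  deltas:
    - [[0, 0, 0, 0]]

```text
clock: 3.7
tcp_pos: [0.61, -0.3218, 0.0562]
orientation: [-0.029, -0.706, 0.707, 0.028]
wrist_force: [-0.1, 0.4, 0.1]
width: 0.998
```

step_arm:
  deltas:
    - [[0, 0, 0, 0]]

```text
clock: 3.8
tcp_pos: [0.6098, -0.3216, 0.0557]
orientation: [-0.029, -0.706, 0.707, 0.028]
wrist_force: [-0.4, -0.0, 0.4]
width: 1.0
```

step_arm:
  deltas:
    - [[0, 6, -2, 0], [0, 5, 0, 0], [0, 0, 0, 0]]

```text
clock: 4.1
tcp_pos: [0.6089, -0.3189, 0.0427]
orientation: [0.027, 0.707, -0.706, -0.029]
wrist_force: [-0.2, -0.7, 0.3]
width: 1.002
```

step_arm:
  deltas:
    - [[0, 0, 0, 0], [0, 0, 0, 0], [0, 0, 0, 0], [0, 0, 0, 0], [0, 0, 0, 0]]
  grip: -1

```text
clock: 4.6
tcp_pos: [0.6098, -0.3196, 0.0443]
orientation: [-0.028, -0.706, 0.707, 0.028]
wrist_force: [-0.2, 0.1, -0.4]
width: 0.141
```

step_arm:
  deltas:
    - [[0, 0, 0, 0], [0, 0, 0, 0], [0, 0, 0, 0]]

```text
clock: 4.9
tcp_pos: [0.6097, -0.3195, 0.0442]
orientation: [-0.028, -0.707, 0.707, 0.028]
wrist_force: [-1.2, -0.6, 0.6]
width: -0.004
```

```bash
python3 - <<'E'
from go import *
# tab after home (aim 2mm short of wall)
X=T(S,[0,-60-84,50])[0]; print(X)
rel([X[0],X[1],.044],S[2])
p=read_camera("scene"); im=p["frame"][:,:,::-1][100:250,280:480]; cv2.imwrite("pics/s2.png",cv2.resize(im,None,fx=4,fy=4))
E
```

```text
[ 0.59601752 -0.23805632  0.05      ]
after-turn axes [ 23.7   0.2 -79.1]
now axes [ 20.2   0.2 -80.1] roll 0.04382784056096378 t 4.9 F [-1.2 -0.6  0.6] w -0.0
```

View pics/s2.png

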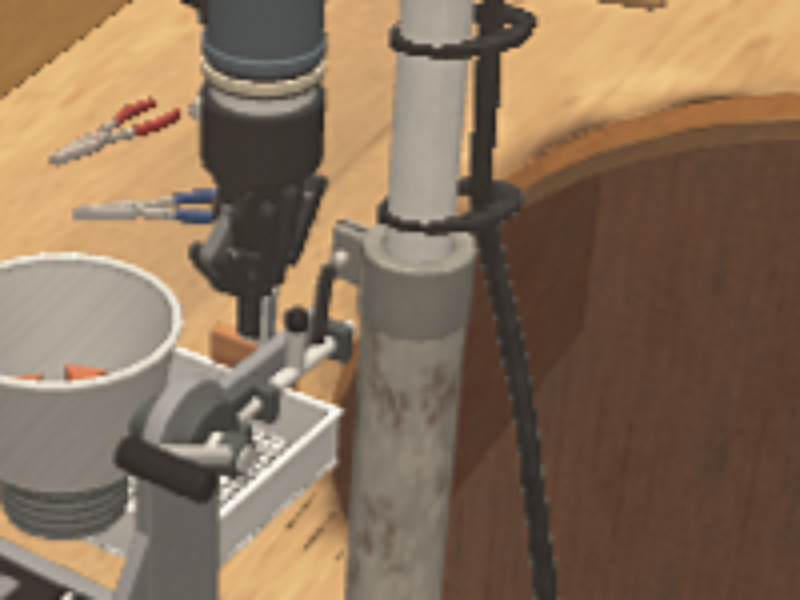

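```bash
python3 - <<'E'
from go import *
o=get_obs()
s=read_camera("scene");t=read_camera("top")
for p,nm,(a,b,w,h) in((s,"s3",(300,100,120,120)),(t,"t3",(380,160,120,120))):
    im=p["frame"][:,:,::-1].copy()[b:b+h,a:a+w]; im=cv2.resize(im,None,fx=5,fy=5,interpolation=cv2.INTER_CUBIC)
    for X,c in((o["tcp_pos"],(0,255,0)),(T(Y,[0,-84,68])[0],(255,0,255)),(T(Y,[32,-84,68])[0],(255,0,255)),(T(Y,[-32,-84,68])[0],(255,0,255)),(T(Y,[-68,-80,40])[0],(255,255,0)),(T(Y,[68,-80,40])[0],(255,255,0))):
        q=proj(p,X)[0]; cv2.circle(im,tuple(((q-[a,b])*5).round().astype(int)),3,c,-1)
    cv2.imwrite(f"pics/{nm}.png",im)
E
```

```text
(no output)
```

View pics/s3.png

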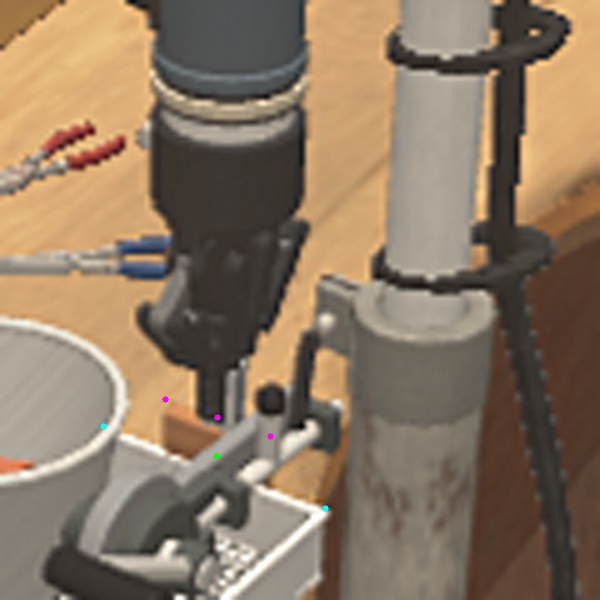

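View pics/t3.png

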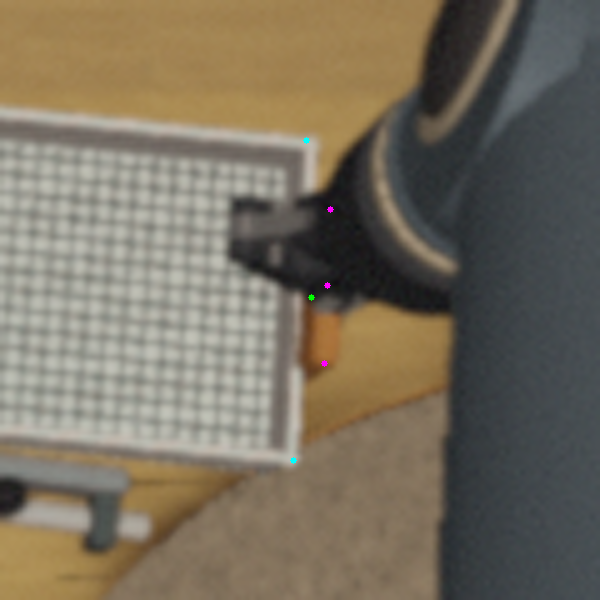

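```bash
python3 - <<'E'
from go import *
s=read_camera("scene")
im=cv2.imread("pics/s1.png"); a,b,w,h=310,60,80,100
im=cv2.resize(im[b:b+h,a:a+w],None,fx=6,fy=6,interpolation=cv2.INTER_CUBIC)
for X,c in(((.6085,-.3185,.165),(0,255,0)),((.6085-.08*0.0425,-.3185-.0425,.178),(0,255,255)),((.6085+.08*.0425,-.3185+.0425,.178),(0,255,255))):
    q=proj(s,np.array(X))[0]; cv2.circle(im,tuple(((q-[a,b])*6).round().astype(int)),3,c,-1)
im2=s["frame"][:,:,::-1]; a,b=310,140
im2=cv2.resize(im2[b:b+60,a:a+60],None,fx=10,fy=10,interpolation=cv2.INTER_CUBIC)[:600]
out=np.zeros((600,1080,3),np.uint8); out[:600,:480]=im; out[:,480:]=im2
cv2.imwrite("pics/c4.png",cv2.resize(out,(800,444)))
E
```

```text
(no output)
```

View pics/c4.png

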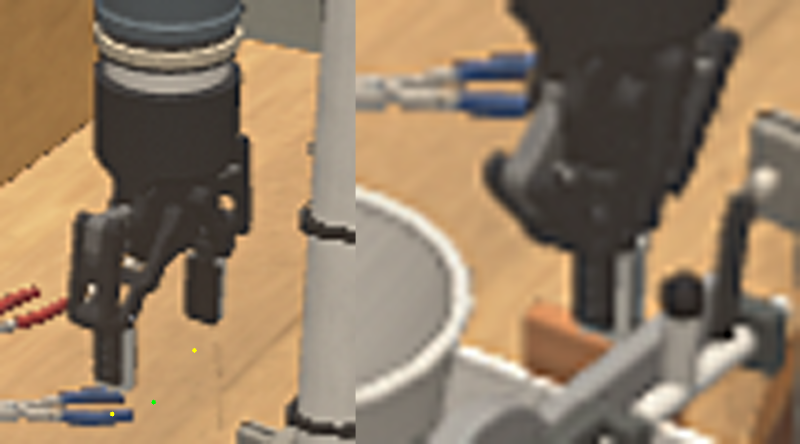

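step_arm:
  deltas:
    - [[0, -20, 0, 0], [0, -20, 0, 0], [0, -20, 0, 0], [0, 0, 0, 0], [0, 0, 0, 0]]

```text
clock: 5.6
tcp_pos: [0.6097, -0.3195, 0.1042]
orientation: [-0.028, -0.706, 0.707, 0.028]
wrist_force: [-0.1, -0.3, 0.1]
width: -0.0
```

```bash
python3 - <<'E'
from go import *
o=get_obs(); print(o["tcp_pos"],o["q"])
s=read_camera("scene");t=read_camera("top")
for p,nm,(a,b,w,h) in((s,"s5",(300,100,120,120)),(t,"t5",(390,160,120,120))):
    im=p["frame"][:,:,::-1].copy()[b:b+h,a:a+w]; im=cv2.resize(im,None,fx=5,fy=5,interpolation=cv2.INTER_CUBIC)
    for X,c in((o["tcp_pos"],(0,255,0)),(T(Y,[32,-84,68])[0],(255,0,255)),(T(Y,[-32,-84,68])[0],(255,0,255))):
        q=proj(p,X)[0]; cv2.circle(im,tuple(((q-[a,b])*5).round().astype(int)),3,c,-1)
    cv2.imwrite(f"pics/{nm}.png",im)
E
```

```text
[ 0.60970941 -0.31949571  0.10419703] [ 0.48349657  0.58202538 -0.09156124  1.59364264  0.06115653  0.96824272
 -1.27868827]
```

View pics/s5.png

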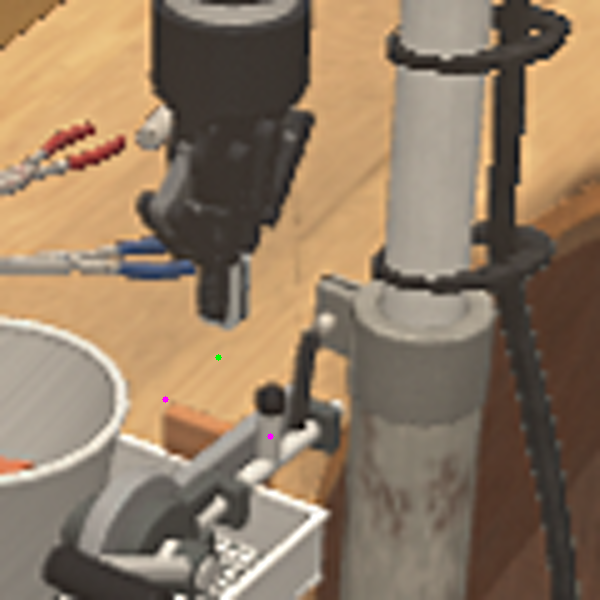

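View pics/t5.png

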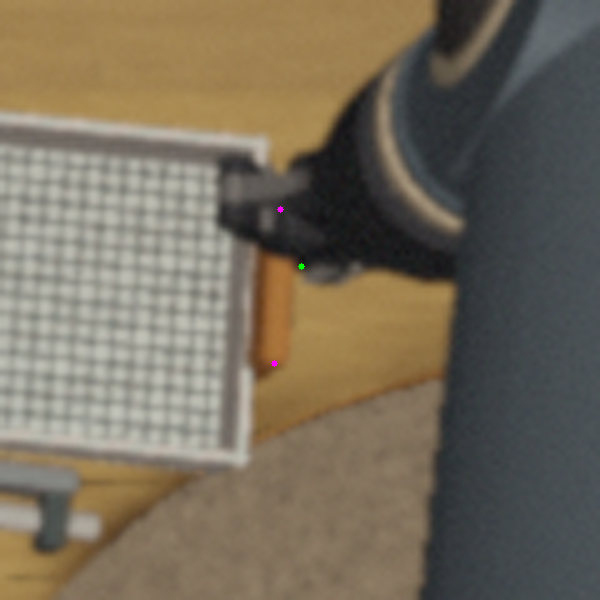

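```bash
python3 - <<'E'
from go import *
s=read_camera("scene");t=read_camera("top")
for u in (315,322,330): print(tri(ray(s,(344.4,164.4)),ray(t,(390+u/5,214.4))))
for X in ([.6097,-.3195,.104],[.6097,-.3195,.117],[.6097,-.3345,.104],[.6097,-.3345,.117]): print(proj(s,np.array(X))[0],proj(t,np.array(X))[0])
print(tip_of(s,"tray_tab")[:2],tip_of(t,"tray_tab")[:2])
E
```

```text
(array([ 0.60457234, -0.31721031,  0.12693646]), [np.float64(0.002205868649444054), np.float64(0.002205868649444105)])
(array([ 0.60549842, -0.32024046,  0.12501545]), [np.float64(0.0027508214938486205), np.float64(0.002750821493848575)])
(array([ 0.60655939, -0.32371476,  0.12281556]), [np.float64(0.003376215139941255), np.float64(0.003376215139941048)])
[343.6841124  171.42011914] [450.27314293 213.29773337]
[343.79706795 166.98927323] [452.13482564 211.86252267]
[346.4261778  168.70587143] [457.93666868 213.31410926]
[346.55338195 164.29110752] [459.89504198 211.87884044]
[{'pixel': [344.8, 191.2], 'p': 0.97}] [{'pixel': [446.1, 220.6], 'p': 0.83}]
```

The images put the real fingertips about 19 mm above the reported TCP. That explains the slip: the first grasp only caught the tab's top edge. I'll regrasp lower.

step_arm:
  deltas:
    - [[0, 0, 0, 0], [0, 0, 0, 0], [0, 0, 0, 0], [0, 0, 0, 0], [0, 0, 0, 0]]
  grip: 1

```text
clock: 6.4
tcp_pos: [0.6097, -0.3195, 0.1042]
orientation: [-0.028, -0.707, 0.707, 0.028]
wrist_force: [-0.9, -0.9, 0.5]
width: 0.847
```

step_arm:
  deltas:
    - [[0, 25, 2, 0], [0, 25, 0, 0], [0, 15, 0, 0], [0, 10, 0, 0], [0, 0, 0, 0]]

```text
clock: 6.9
tcp_pos: [0.6088, -0.321, 0.0277]
orientation: [0.028, 0.707, -0.706, -0.029]
wrist_force: [-0.8, 0.3, 0.9]
width: 1.003
```

step_arm:
  deltas:
    - [[0, 0, 0, 0], [0, 0, 0, 0], [0, 0, 0, 0], [0, 0, 0, 0], [0, 0, 0, 0]]
  grip: -1

```text
clock: 7.4
tcp_pos: [0.6098, -0.3213, 0.0296]
orientation: [0.029, 0.707, -0.706, -0.028]
wrist_force: [-0.1, 2.9, 0.6]
width: 0.142
```

step_arm:
  deltas:
    - [[0, 0, 0, 0], [0, 0, 0, 0]]

```text
clock: 7.6
tcp_pos: [0.6102, -0.3211, 0.0299]
orientation: [0.029, 0.707, -0.706, -0.028]
wrist_force: [-1.0, 1.9, 4.5]
width: 0.11
```

step_arm:
  deltas:
    - [[0, 0, 0, 0]]

```text
clock: 7.7
tcp_pos: [0.6102, -0.3211, 0.0299]
orientation: [0.029, 0.707, -0.706, -0.028]
wrist_force: [-0.8, 1.7, 5.9]
width: 0.12
```

```bash
python3 - <<'E'
from go import *
s=read_camera("scene");t=read_camera("top")
print(get_obs()["width"])
a,b=310,140
A=cv2.resize(s["frame"][b:b+60,a:a+60,::-1],(400,400),interpolation=cv2.INTER_CUBIC)
a,b=410,180
B=cv2.resize(t["frame"][b:b+60,a:a+60,::-1],(400,400),interpolation=cv2.INTER_CUBIC)
cv2.imwrite("pics/c6.png",np.hstack([A,B]))
E
```

```text
0.11882867926760432
```

View pics/c6.png

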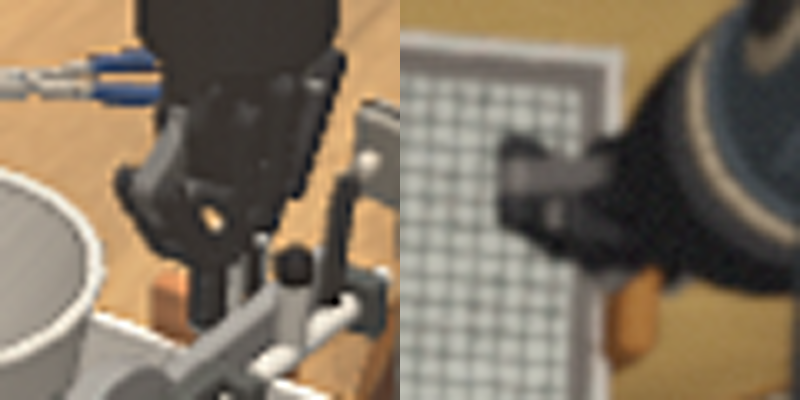

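```bash
python3 - <<'E'
from go import *
X=T(S,[0,-60-84,50])[0]
rel([X[0],X[1],.031],S[2])
E
```

```text
after-turn axes [ 24.3  -1.1 -80.7]
now axes [ 20.7  -1.1 -81.7] roll 0.04413989983810662 t 7.8 F [-0.8  2.3  5.6] w 0.12
```

step_arm:
  deltas:
    - [[5, -1, -4, 0.015], [5, 0, -4, 0.015], [5, 0, -4, 0.014], [5, 0, -4, 0], [4, 0, -4, 0]]

```text
clock: 8.3
tcp_pos: [0.587, -0.2986, 0.0299]
orientation: [-0.044, -0.706, 0.706, 0.044]
wrist_force: [1.6, -1.7, -1.0]
width: 0.118
```

step_arm:
  deltas:
    - [[0, 0, -4, 0], [0, 0, 0, 0], [0, 0, 0, 0]]

```text
clock: 8.6
tcp_pos: [0.5876, -0.2939, 0.0299]
orientation: [0.043, 0.706, -0.705, -0.044]
wrist_force: [-1.8, 1.3, 0.9]
width: 0.115
```

```bash
cat > traychk.py <<'E'
from go import *
def trayimg(name,t=None):
    t=t if t is not None else read_camera("top")
    a,b=260,140
    im=cv2.resize(t["frame"][b:b+150,a:a+200,::-1],None,fx=4,fy=4,interpolation=cv2.INTER_CUBIC)
    def L(F,pts,c):
        q=((proj(t,T(F,pts))-[a,b])*4).round().astype(int); cv2.polylines(im,[q.reshape(-1,1,2)],False,c,1)
    L(S,[(-78,-160,40),(-78,-28,40)],(0,255,0));L(S,[(78,-160,40),(78,-28,40)],(0,255,0))
    L(S,[(-68,20,40),(-68,-140,40),(68,-140,40),(68,20,40)],(255,0,255))
    cv2.imwrite(f"pics/{name}.png",im); return t
E
python3 - <<'E'
from traychk import *
X=T(S,[0,-60-84,50])[0]
rel([X[0],X[1],.031],S[2]); trayimg("t7")
E
```

```text
after-turn axes [ -1.5  -1.1 -56.4]
now axes [ -1.5  -1.1 -56.4] roll 0.0007995564685621126 t 8.6 F [-1.8  1.3  0.9] w 0.12
```

View pics/t7.png

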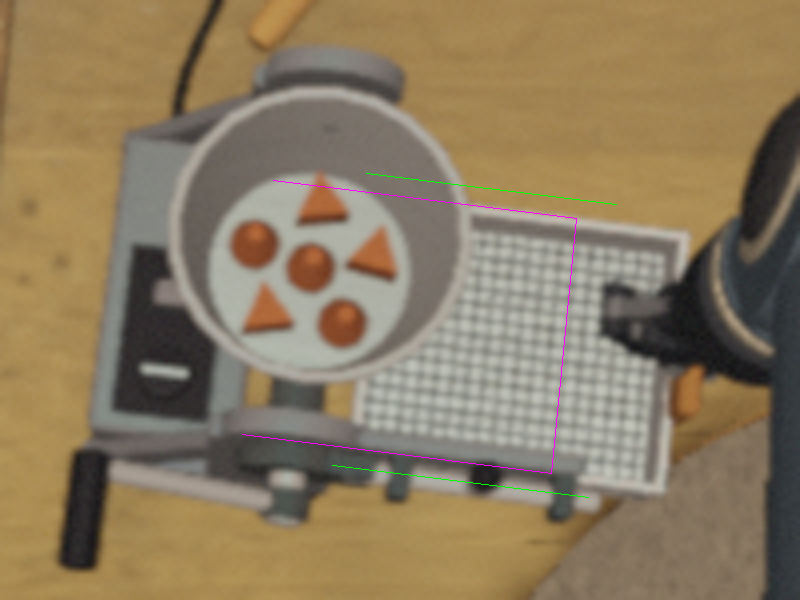

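The tray is in line with the bay and its +x edge is on the target line. Pushing it home.

step_arm:
  deltas:
    - [[0, 0, -10, 0], [0, 0, -10, 0], [0, 0, -10, 0], [0, 0, -10, 0], [0, 0, -8, 0]]

```text
clock: 9.15
tcp_pos: [0.5945, -0.2456, 0.0299]
orientation: [0.043, 0.706, -0.706, -0.043]
wrist_force: [-0.4, 0.6, -3.1]
width: 0.12
```

step_arm:
  deltas:
    - [[0, 0, -4, 0], [0, 0, -2, 0], [0, 0, -2, 0], [0, 0, 0, 0]]

```text
clock: 9.55
tcp_pos: [0.5952, -0.2395, 0.0301]
orientation: [0.044, 0.706, -0.706, -0.044]
wrist_force: [-0.2, -0.5, -2.6]
width: 0.123
```

```bash
python3 - <<'E'
from traychk import *
X=T(S,[0,-60-84,50])[0]
rel([X[0],X[1],.031],S[2]); trayimg("t8")
E
```

```text
after-turn axes [-0.6 -0.9 -1.5]
now axes [-0.6 -0.9 -1.5] roll -0.00043971090908367927 t 9.55 F [-0.2 -0.5 -2.6] w 0.12
```

View pics/t8.png

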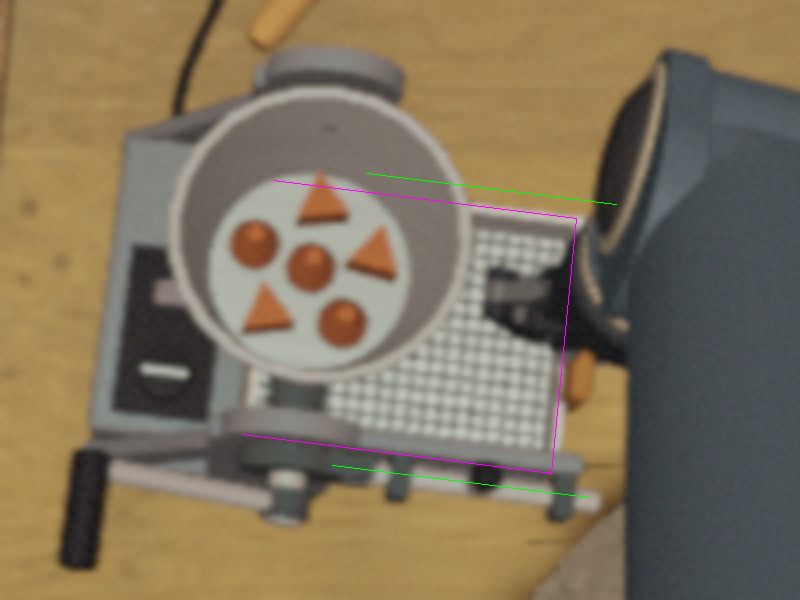

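step_arm:
  deltas:
    - [[0, 0, -2, 0], [0, 0, -2, 0], [0, 0, 0, 0]]

```text
clock: 9.9
tcp_pos: [0.596, -0.2364, 0.0303]
orientation: [-0.044, -0.705, 0.706, 0.044]
wrist_force: [-0.1, -2.6, -2.1]
width: 0.12
```

step_arm:
  deltas:
    - [[0, 0, -2, 0], [0, 0, 0, 0]]

```text
clock: 10.1
tcp_pos: [0.5964, -0.2363, 0.0307]
orientation: [-0.045, -0.704, 0.707, 0.043]
wrist_force: [1.0, -5.8, -3.1]
width: 0.122
```

step_arm:
  deltas:
    - [[0, 0, 1, 0], [0, 0, 0, 0], [0, 0, 0, 0], [0, 0, 0, 0], [0, 0, 0, 0]]
  grip: 1

```text
clock: 10.6
tcp_pos: [0.596, -0.2341, 0.0302]
orientation: [0.044, 0.706, -0.706, -0.044]
wrist_force: [-1.0, 0.1, 0.6]
width: 0.951
```

step_arm:
  deltas:
    - [[0, -20, 0, 0], [0, -30, 0, 0], [0, -40, 0, 0], [0, -40, 0, 0], [0, -40, 0, 0]]
  grip: -1

```text
clock: 11.1
tcp_pos: [0.5956, -0.2342, 0.2017]
orientation: [0.044, 0.706, -0.706, -0.044]
wrist_force: [0.5, -0.8, -0.9]
width: 0.14
```

step_arm:
  deltas:
    - [[0, -40, 0, 0], [0, 0, 20, 0], [0, 0, 30, 0], [0, 0, 0, 0]]

```text
clock: 11.5
tcp_pos: [0.5879, -0.2896, 0.2404]
orientation: [-0.046, -0.704, 0.707, 0.046]
wrist_force: [-0.5, -0.7, 0.2]
width: 0.002
```

```bash
python3 - <<'E'
from traychk import *
for off in (0,):
    X=T(S,[-98,-84+7.5+11,198])[0]; rel([X[0],X[1],.25],S[2])
trayimg("t9"); s=read_camera("scene"); save(s,"s9")
E
```

```text
after-turn axes [  96.3  -10.1 -130.7]
now axes [  97.2  -10.  -130. ] roll -0.007025768724305159 t 11.5 F [-0.5 -0.7  0.2] w 0.0
```

View pics/t9.png

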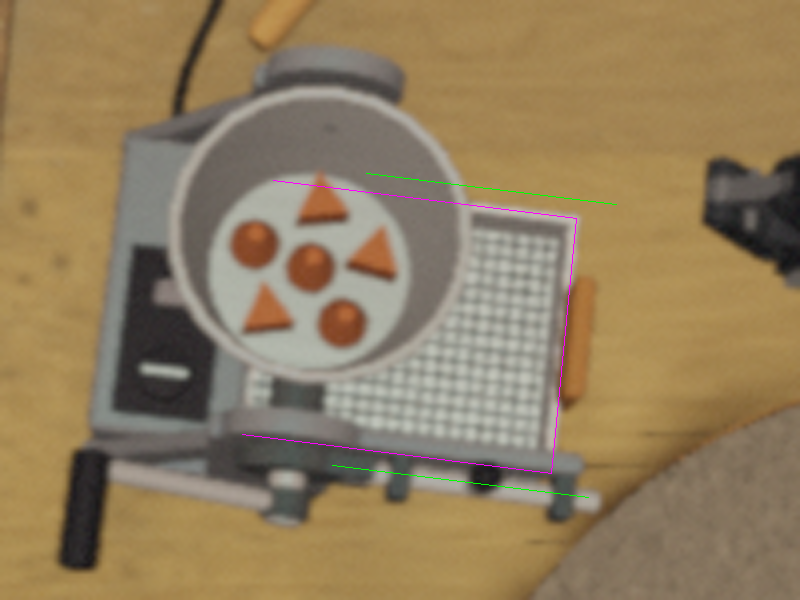

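View pics/s9.png

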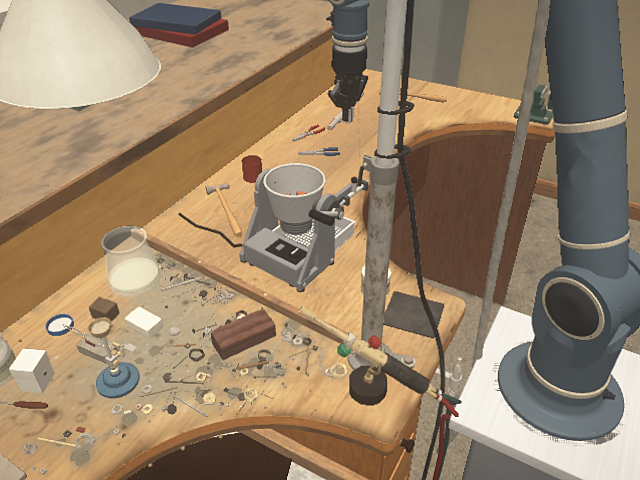

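Tray is home with its edges on the overlay. Next is the bolt: I'll bring the shut fingers down on the knob's +y side.

step_arm:
  deltas:
    - [[24, -3, -34, 0], [24, -3, -35, 0], [24, -2, -35, 0], [24, -2, -35, 0], [0, 0, 0, 0]]

```text
clock: 12.1
tcp_pos: [0.51, -0.1266, 0.2506]
orientation: [0.04, 0.707, -0.705, -0.04]
wrist_force: [1.2, 1.0, 1.0]
width: -0.001
```

step_arm:
  deltas:
    - [[0, 0, 0, 0], [0, 0, 0, 0]]

```text
clock: 12.3
tcp_pos: [0.512, -0.1347, 0.2501]
orientation: [-0.044, -0.706, 0.706, 0.044]
wrist_force: [0.2, -1.3, 0.2]
width: -0.002
```

```bash
python3 - <<'E'
from traychk import *
X=T(S,[-98,-57,198])[0]; rel([X[0],X[1],.170],S[2])
s=read_camera("scene");t=read_camera("top"); tcp=get_obs()["tcp_pos"]
for p,nm,(a,b,w,h) in((s,"s10",(290,80,120,120)),(t,"t10",(330,200,120,120))):
    im=p["frame"][:,:,::-1].copy()[b:b+h,a:a+w]; im=cv2.resize(im,None,fx=5,fy=5,interpolation=cv2.INTER_CUBIC)
    for X,c in((tcp,(0,255,0)),(tcp+[0,0,.019],(0,255,255)),(T(S,[-98,-84,198])[0],(255,0,255))):
        q=proj(p,X)[0]; cv2.circle(im,tuple(((q-[a,b])*5).round().astype(int)),3,c,-1)
    cv2.imwrite(f"pics/{nm}.png",im)
E
```

```text
after-turn axes [ 1.8 80.1  5.2]
now axes [ 1.8 80.1  5.2] roll -0.00034405450666818993 t 12.3 F [ 0.2 -1.3  0.2] w -0.0
```

View pics/s10.png

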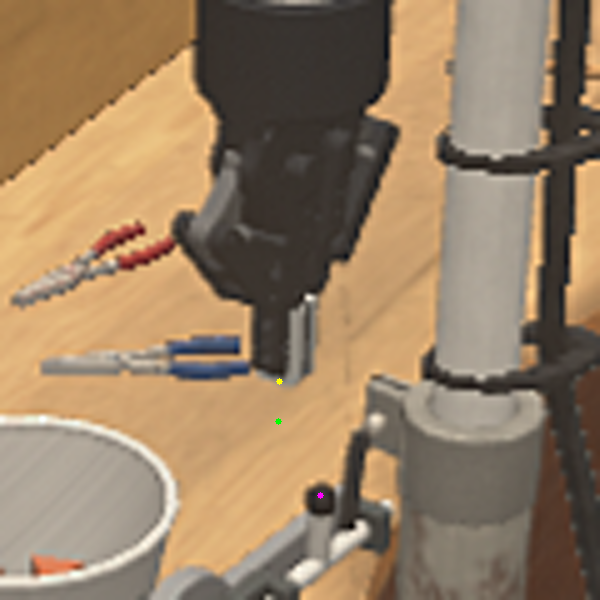

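View pics/t10.png

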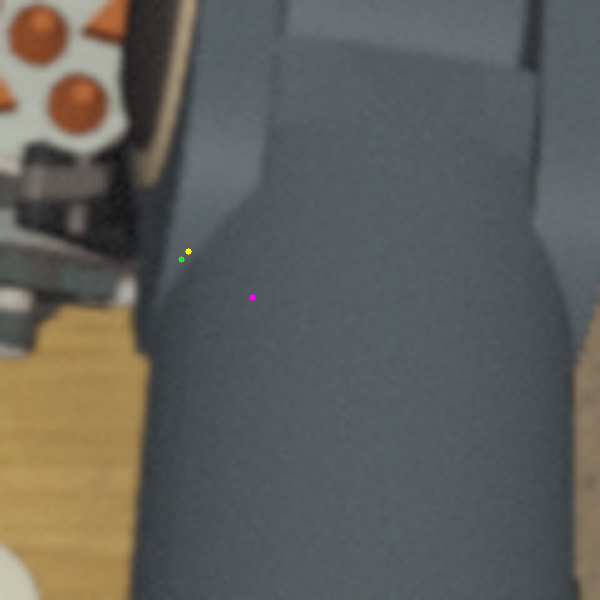

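step_arm:
  deltas:
    - [[2, 25, 4, 0], [0, 25, 0, 0], [0, 20, 0, 0], [0, 10, 0, 0], [0, 0, 0, 0]]

```text
clock: 12.9
tcp_pos: [0.5084, -0.1385, 0.1686]
orientation: [0.043, 0.706, -0.706, -0.045]
wrist_force: [-0.0, -0.2, 0.0]
width: 0.002
```

```bash
python3 - <<'E'
from traychk import *
X=T(S,[-98,-57,198])[0]; rel([X[0],X[1],.170],S[2])
s=read_camera("scene")
im=s["frame"][:,:,::-1][120:220,290:390]; cv2.imwrite("pics/s11.png",cv2.resize(im,None,fx=6,fy=6,interpolation=cv2.INTER_CUBIC))
E
```

```text
after-turn axes [-1.2 -1.4  0.9]
now axes [-1.2 -1.4  0.9] roll -0.0012196546501304084 t 12.9 F [-0.  -0.2  0. ] w 0.0
```

View pics/s11.png

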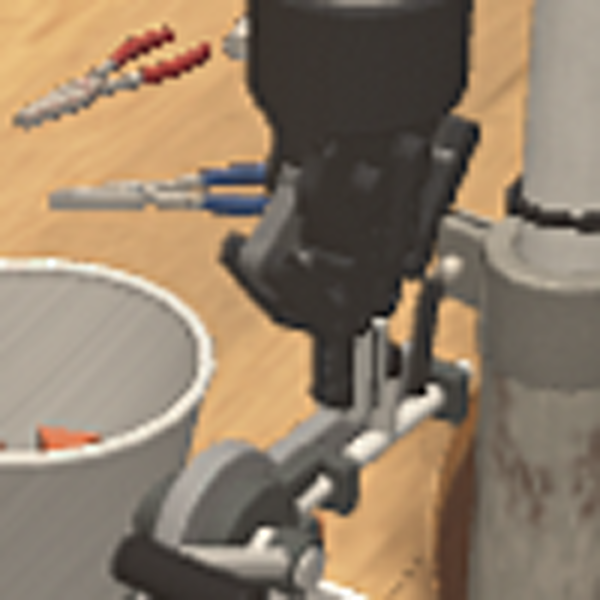

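step_arm:
  deltas:
    - [[0, 0, 8, 0], [0, 0, 8, 0], [0, 0, 8, 0], [0, 0, 5, 0], [0, 0, 0, 0]]

```text
clock: 13.45
tcp_pos: [0.5062, -0.1682, 0.1709]
orientation: [-0.045, -0.705, 0.706, 0.044]
wrist_force: [0.7, 1.0, 2.2]
width: 0.001
```

step_arm:
  deltas:
    - [[0, 0, 3, 0], [0, 0, 2, 0], [0, 0, 0, 0]]

```text
clock: 13.75
tcp_pos: [0.5055, -0.172, 0.1706]
orientation: [-0.044, -0.706, 0.706, 0.043]
wrist_force: [1.6, 0.8, 4.4]
width: 0.001
```

```bash
python3 - <<'E'
from traychk import *
X=T(S,[-98,-57,198])[0]; rel([X[0],X[1],.170],S[2])
s=read_camera("scene")
for b in (0,20,28): print(proj(s,T(S,[-98,-84-b,198]))[0])
im=s["frame"][:,:,::-1][120:220,290:390]; cv2.imwrite("pics/s12.png",cv2.resize(im,None,fx=6,fy=6,interpolation=cv2.INTER_CUBIC))
E
```

```text
after-turn axes [ -0.    0.6 -32.7]
now axes [ -0.    0.6 -32.7] roll -0.00019333400497911768 t 13.75 F [1.6 0.8 4.4] w 0.0
[354.065382   179.02433369]
[359.16565591 175.07603446]
[361.17769759 173.51840261]
```

View pics/s12.png

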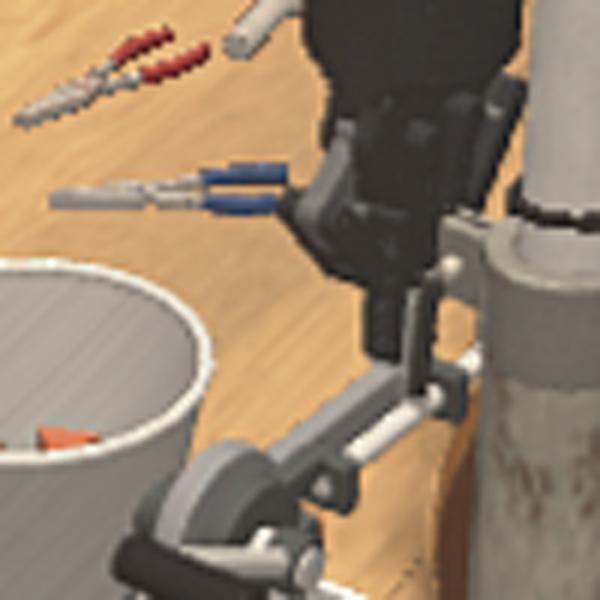

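step_arm:
  deltas:
    - [[0, 0, 3, 0], [0, 0, 0, 0]]

```text
clock: 14.0
tcp_pos: [0.5051, -0.1752, 0.1705]
orientation: [-0.044, -0.706, 0.706, 0.044]
wrist_force: [2.1, 1.0, 5.3]
width: 0.001
```

step_arm:
  deltas:
    - [[0, 0, -10, 0], [0, -20, 0, 0], [0, -30, 0, 0], [0, -40, 0, 0], [0, 0, 0, 0]]

```text
clock: 14.5
tcp_pos: [0.5077, -0.1653, 0.2643]
orientation: [-0.046, -0.705, 0.707, 0.041]
wrist_force: [0.3, -0.7, 0.1]
width: -0.002
```

```bash
python3 - <<'E'
from traychk import *
s=read_camera("scene"); 
for b in (0,20,28): print(proj(s,T(S,[-98,-84-b,198]))[0])
print(tip_of(s,"bolt_knob")[:2])
im=s["frame"][:,:,::-1][120:220,290:390]; cv2.imwrite("pics/s13.png",cv2.resize(im,None,fx=6,fy=6,interpolation=cv2.INTER_CUBIC))
E
```

```text
[354.065382   179.02433369]
[359.16565591 175.07603446]
[361.17769759 173.51840261]
[{'pixel': [358.4, 177.4], 'p': 0.45}]
```

View pics/s13.png

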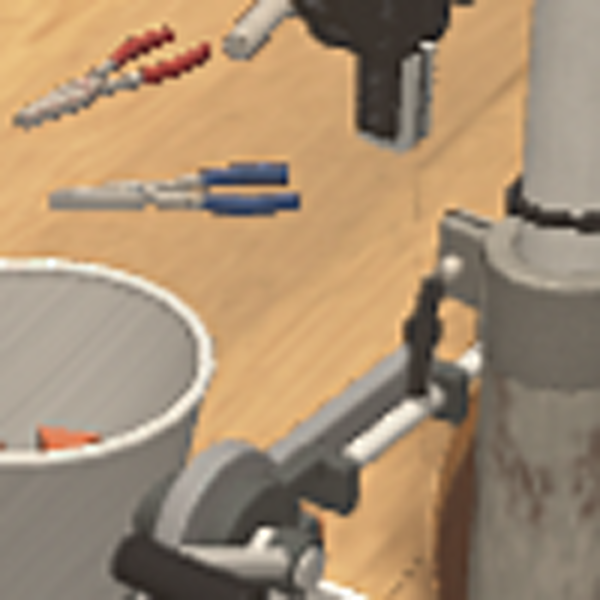

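```bash
python3 - <<'E'
from traychk import *
X=T(S,[-140,87,215])[0]; print(X); rel([X[0],X[1],.264],S[2]); o=get_obs(); print(o["q"].round(3))
E
```

```text
[0.48566489 0.00848637 0.215     ]
after-turn axes [  40.7   -4.2 -169.4]
now axes [  40.7   -4.2 -169.4] roll -0.00014165179137748396 t 14.6 F [0.6 0.  0.3] w 0.0
[ 0.339  0.194 -0.121  1.798  0.026  1.153 -1.486]
```

```bash
python3 - <<'E'
from traychk import *
t=read_camera("top");s=read_camera("scene"); 
for p,n in((t,"t14"),(s,"s14")):
    im=p["frame"][:,:,::-1].copy()
    for z in np.arange(0,1.0,.1):
        q=proj(p,np.array([.324,.098,z]))[0]; cv2.circle(im,tuple(q.round().astype(int)),3,(0,255,255) if round(z*10)%5 else (0,0,255),-1)
    cv2.imwrite(f"pics/{n}.png",im)
E
```

```text
(no output)
```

View pics/t14.png

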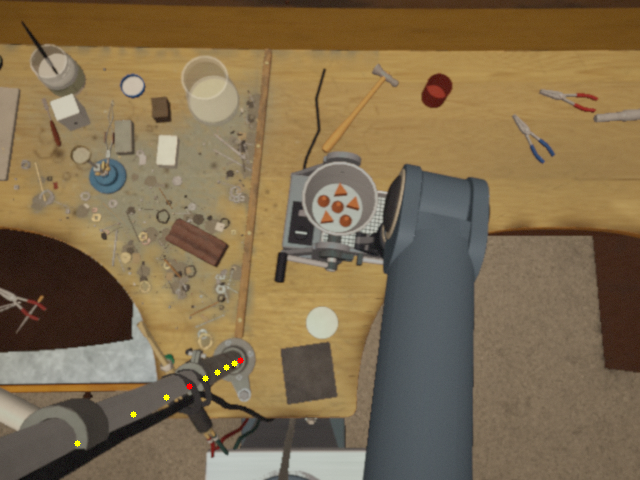

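View pics/s14.png

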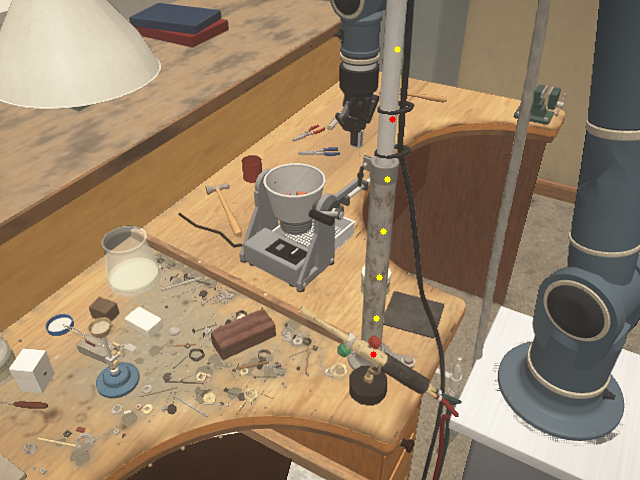

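Pole clearance looks fine: the forearm would pass at y≈-0.03 and the pole edge is at about 0.07. Moving to above the lever grip.

step_arm:
  deltas:
    - [[8, -2, -30, 0], [8, -2, -30, 0], [8, 0, -30, 0], [8, 0, -30, 0], [8, 0, -30, 0]]
  grip: 1

```text
clock: 15.2
tcp_pos: [0.4831, -0.01, 0.2623]
orientation: [-0.043, -0.706, 0.706, 0.045]
wrist_force: [0.1, 0.3, -0.9]
width: 0.845
```

step_arm:
  deltas:
    - [[0, 0, -19, 0], [0, 0, 0, 0], [0, 0, 0, 0]]

```text
clock: 15.5
tcp_pos: [0.4862, 0.0072, 0.2628]
orientation: [-0.043, -0.705, 0.706, 0.045]
wrist_force: [-0.4, -0.3, -0.0]
width: 0.997
```

```bash
python3 - <<'E'
from traychk import *
X=T(S,[-140,87,215])[0]; rel([X[0],X[1],.186],S[2])
t=read_camera("top");s=read_camera("scene"); save(t,"t15"); print(tip_of(t,"bolt_knob")[:2])
for b in (0,20,28): print(proj(t,T(S,[-98,-84-b,198]))[0])
im=s["frame"][:,:,::-1][80:280,240:440]; cv2.imwrite("pics/s15.png",cv2.resize(im,None,fx=3,fy=3,interpolation=cv2.INTER_CUBIC))
E
```

```text
after-turn axes [ 0.5 76.8 -1.3]
now axes [ 0.5 76.8 -1.3] roll 0.00012228951625292694 t 15.5 F [-0.4 -0.3 -0. ] w 1.0
[]
[380.39238044 259.3760061 ]
[391.73515784 260.80180125]
[396.27532266 261.3726451 ]
```

View pics/t15.png

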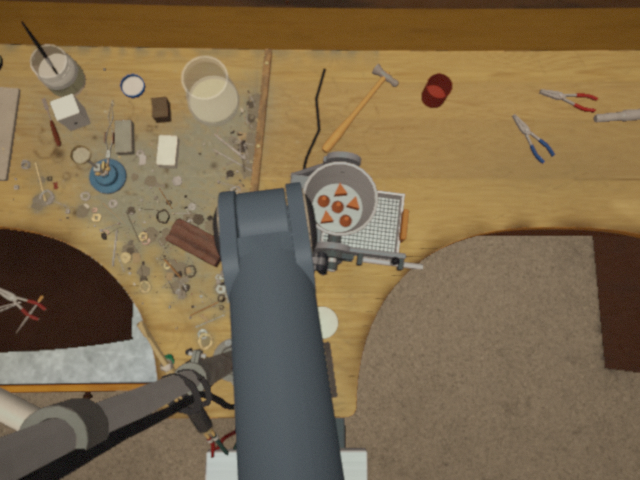

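View pics/s15.png

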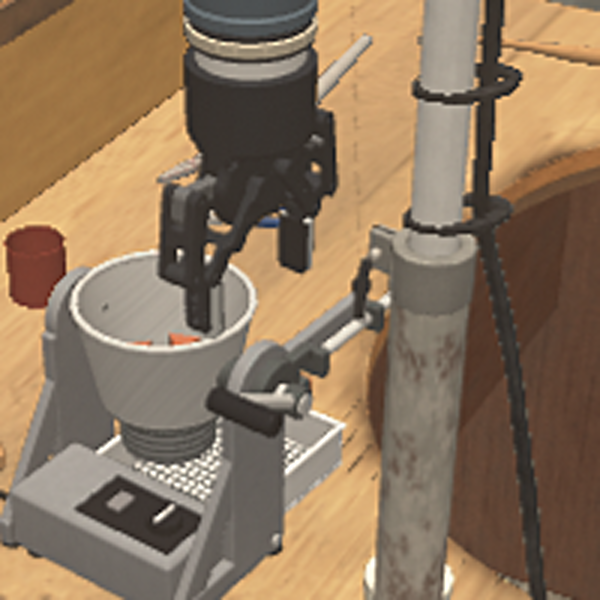

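```bash
python3 - <<'E'
import cv2
im=cv2.imread("pics/t15.png")[235:285,330:430]; cv2.imwrite("pics/t15z.png",cv2.resize(im,None,fx=8,fy=8,interpolation=cv2.INTER_CUBIC))
E
```

```text
(no output)
```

View pics/t15z.png

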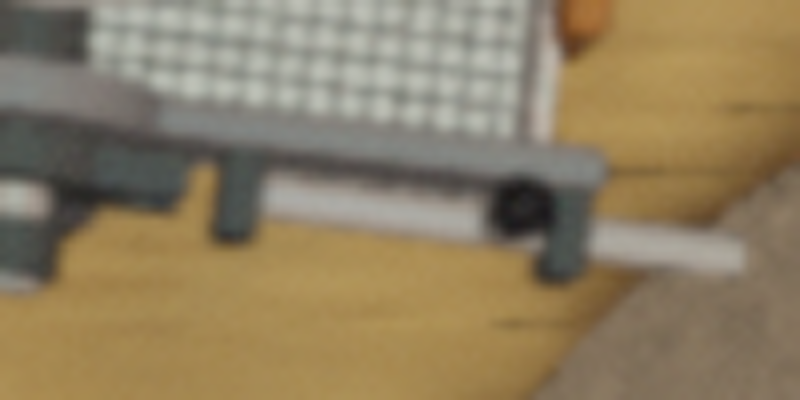

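The bolt knob is at (395.6,260.9) in the top view, which means fully drawn (~28 mm). Grasping the lever grip next.

step_arm:
  deltas:
    - [[0, 25, -1, 0], [0, 25, 0, 0], [0, 15, 0, 0], [0, 11, 0, 0], [0, 0, 0, 0]]

```text
clock: 16.15
tcp_pos: [0.4862, 0.0079, 0.1867]
orientation: [-0.043, -0.706, 0.706, 0.045]
wrist_force: [-0.4, 0.8, 0.4]
width: 0.999
```

```bash
python3 - <<'E'
from traychk import *
X=T(S,[-140,87,215])[0]; rel([X[0],X[1],.186],S[2])
s=read_camera("scene")
im=s["frame"][:,:,::-1][130:250,260:380]; cv2.imwrite("pics/s16.png",cv2.resize(im,None,fx=5,fy=5,interpolation=cv2.INTER_CUBIC))
E
```

```text
after-turn axes [ 0.6  0.7 -0.5]
now axes [ 0.6  0.7 -0.5] roll -0.0015117299080453783 t 16.15 F [-0.4  0.8  0.4] w 1.0
```

View pics/s16.png

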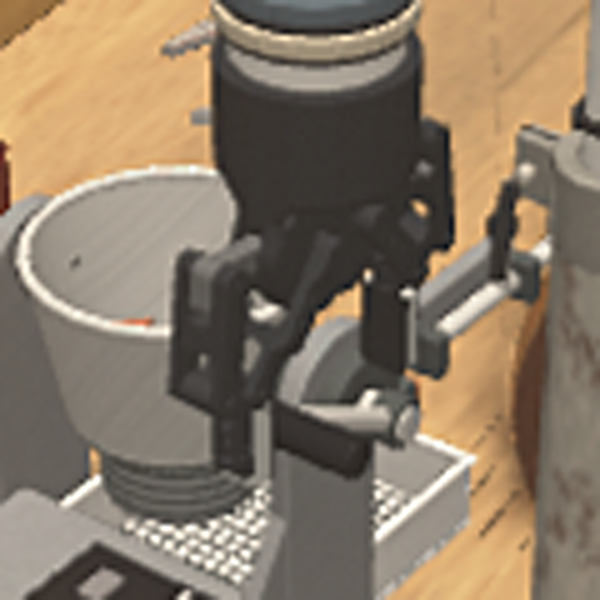

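step_arm:
  deltas:
    - [[0, 0, 0, 0], [0, 0, 0, 0], [0, 0, 0, 0], [0, 0, 0, 0], [0, 0, 0, 0]]
  grip: -1

```text
clock: 16.7
tcp_pos: [0.4872, 0.0078, 0.1887]
orientation: [-0.044, -0.705, 0.706, 0.044]
wrist_force: [-2.1, 0.3, 6.3]
width: 0.179
```

step_arm:
  deltas:
    - [[0, 0, 0, 0], [0, 0, 0, 0]]

```text
clock: 16.9
tcp_pos: [0.4872, 0.0078, 0.1888]
orientation: [-0.044, -0.705, 0.706, 0.044]
wrist_force: [-1.5, -3.3, 5.2]
width: 0.177
```

```bash
python3 - <<'E'
from traychk import *
X=T(S,[-140,87,215])[0]; rel([X[0],X[1],.186],S[2])
# arc offsets in tool axes for lever angles
prev=None
for a in np.linspace(0,2.1,22):
    y=100*np.sin(1.05-a);z=165+100*np.cos(1.05-a)
    print(round(a,2),"y %.0f z %.0f"%(y,z), "" if prev is None else "tool dy %.1f dz %.1f"%(-(z-prev[1]),-(y-prev[0]))); prev=(y,z)
s=read_camera("scene")
im=s["frame"][:,:,::-1][130:250,260:380]; cv2.imwrite("pics/s17.png",cv2.resize(im,None,fx=5,fy=5,interpolation=cv2.INTER_CUBIC))
E
```

```text
after-turn axes [ 1.6  2.8 -0.5]
now axes [ 1.6  2.8 -0.5] roll -0.0004971509712863309 t 16.9 F [-1.5 -3.3  5.2] w 0.18
0.0 y 87 z 215 
0.1 y 81 z 223 tool dy -8.4 dz 5.4
0.2 y 75 z 231 tool dy -7.8 dz 6.2
0.3 y 68 z 238 tool dy -7.2 dz 7.0
0.4 y 61 z 245 tool dy -6.4 dz 7.6
0.5 y 52 z 250 tool dy -5.6 dz 8.2
0.6 y 43 z 255 tool dy -4.8 dz 8.8
0.7 y 34 z 259 tool dy -3.9 dz 9.2
0.8 y 25 z 262 tool dy -3.0 dz 9.5
0.9 y 15 z 264 tool dy -2.0 dz 9.8
1.0 y 5 z 265 tool dy -1.0 dz 9.9
1.1 y -5 z 265 tool dy -0.0 dz 10.0
1.2 y -15 z 264 tool dy 1.0 dz 9.9
1.3 y -25 z 262 tool dy 2.0 dz 9.8
1.4 y -34 z 259 tool dy 3.0 dz 9.5
1.5 y -43 z 255 tool dy 3.9 dz 9.2
1.6 y -52 z 250 tool dy 4.8 dz 8.8
1.7 y -61 z 245 tool dy 5.6 dz 8.2
1.8 y -68 z 238 tool dy 6.4 dz 7.6
1.9 y -75 z 231 tool dy 7.2 dz 7.0
2.0 y -81 z 223 tool dy 7.8 dz 6.2
2.1 y -87 z 215 tool dy 8.4 dz 5.4
```

View pics/s17.png

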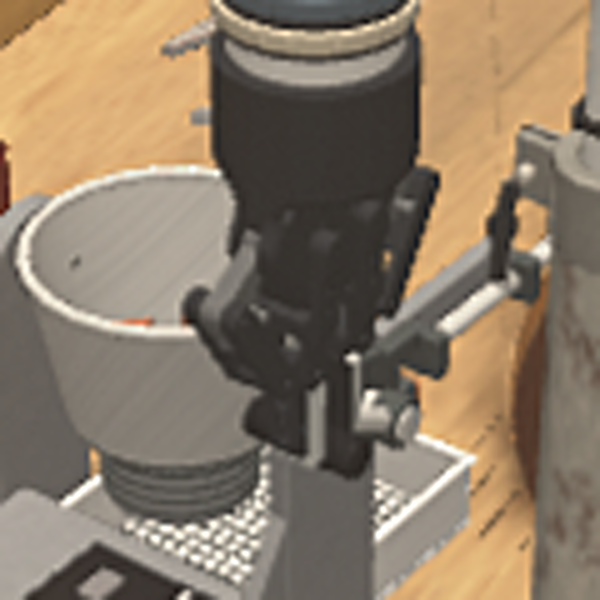

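The grip is held (width 0.18). Following the arc.

step_arm:
  deltas:
    - [[0, -8, 5.5, 0], [0, -8, 6, 0], [0, -7, 7, 0], [0, -6.5, 7.5, 0], [0, -5.5, 8, 0]]

```text
clock: 17.45
tcp_pos: [0.4833, -0.0221, 0.2252]
orientation: [0.044, 0.707, -0.704, -0.043]
wrist_force: [-0.6, 8.9, 2.3]
width: 0.145
```

```bash
python3 - <<'E'
from traychk import *
rel(T(S,[-140,52,231])[0],S[2])
s=read_camera("scene")
im=s["frame"][:,:,::-1][130:250,260:380]; cv2.imwrite("pics/s18.png",cv2.resize(im,None,fx=5,fy=5,interpolation=cv2.INTER_CUBIC))
E
```

```text
after-turn axes [ 1.5 -5.8  4.3]
now axes [ 1.5 -5.8  4.3] roll 0.0013653106463991094 t 17.45 F [-0.6  8.9  2.3] w 0.14
```

View pics/s18.png

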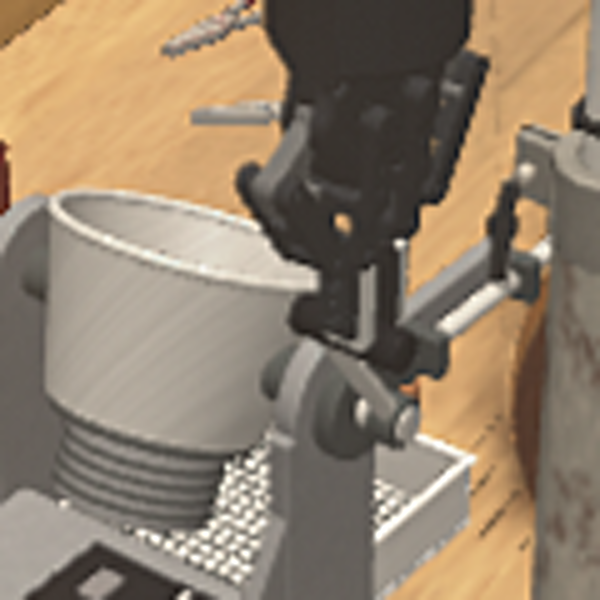

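step_arm:
  deltas:
    - [[0, 1, 8, 0], [0, -1, 9, 0], [0, -3, 9.5, 0], [0, -2, 10, 0], [0, -1, 10, 0]]

```text
clock: 18.0
tcp_pos: [0.4798, -0.0584, 0.2414]
orientation: [0.043, 0.711, -0.7, -0.038]
wrist_force: [-23.0, 24.2, 64.7]
width: 0.116
```

```bash
python3 - <<'E'
from traychk import *
rel(T(S,[-140,5,240])[0],S[2])
s=read_camera("scene")
im=s["frame"][:,:,::-1][130:250,260:380]; cv2.imwrite("pics/s19.png",cv2.resize(im,None,fx=5,fy=5,interpolation=cv2.INTER_CUBIC))
E
```

```text
after-turn axes [ 2.4  1.1 14.9]
now axes [ 2.5  1.1 14.9] roll 0.00872438575214618 t 18.0 F [-23.   24.2  64.7] w 0.12
```

View pics/s19.png

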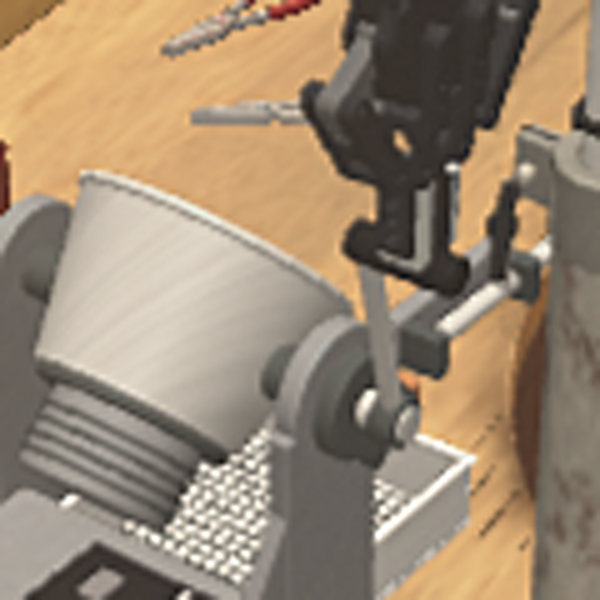

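step_arm:
  deltas:
    - [[0, -5, 0, 0], [0, 0, 0, 0]]

```text
clock: 18.25
tcp_pos: [0.4839, -0.0675, 0.2464]
orientation: [0.05, 0.707, -0.704, -0.036]
wrist_force: [-7.0, 8.0, 46.6]
width: 0.002
```

```bash
python3 - <<'E'
from traychk import *
rel(T(S,[-140,5,240])[0],S[2])
s=read_camera("scene"); o=get_obs(); print(o["tcp_pos"])
a,b=260,130
im=cv2.resize(s["frame"][b:b+120,a:a+120,::-1],None,fx=5,fy=5,interpolation=cv2.INTER_CUBIC)
for ang in (.7,.8,.9,1.0,1.1):
    for x in (-110,-162):
        q=proj(s,T(S,[x,100*np.sin(1.05-ang),165+100*np.cos(1.05-ang)]))[0]; q=((q-[a,b])*5).astype(int); cv2.circle(im,tuple(q),2,(0,255,255) if ang!=.9 else (0,0,255),-1)
cv2.imwrite("pics/s20.png",im)
E
```

```text
after-turn axes [7.8 6.3 6.4]
now axes [7.8 6.3 6.4] roll 0.0023618569482328766 t 18.25 F [-7.   8.  46.6] w 0.0
[ 0.48395849 -0.06746152  0.24644916]
```

View pics/s20.png

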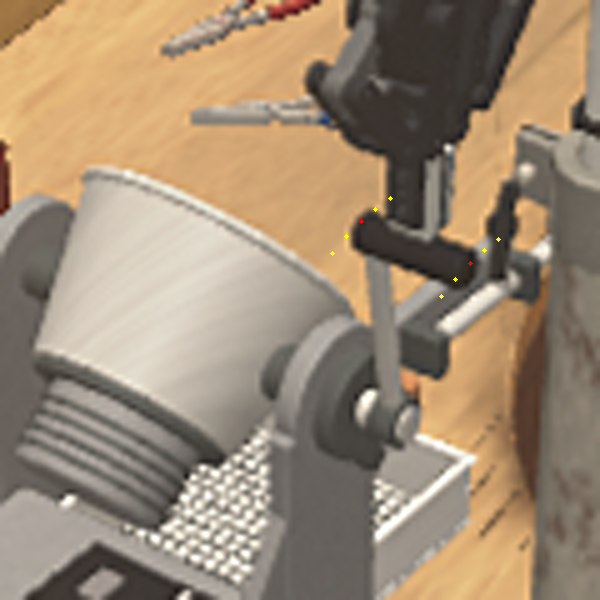

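The grip slipped off upward with the bowl at ~0.87 rad, where it stays. I'll switch to pushing with the shut fingers from the +y side.

step_arm:
  deltas:
    - [[0, -20, 0, 0], [0, -15, 0, 0], [5, 0, -25, 0], [0, 0, -20, 0], [0, 0, 0, 0]]

```text
clock: 18.8
tcp_pos: [0.4777, -0.0239, 0.2703]
orientation: [0.043, 0.706, -0.706, -0.042]
wrist_force: [0.5, -0.3, 0.4]
width: 0.002
```

step_arm:
  deltas:
    - [[0, 0, 0, 0], [0, 0, 0, 0]]

```text
clock: 19.0
tcp_pos: [0.4776, -0.0275, 0.2693]
orientation: [-0.045, -0.705, 0.706, 0.045]
wrist_force: [-0.2, 0.0, 0.4]
width: -0.001
```

```bash
python3 - <<'E'
from traychk import *
rel(T(S,[-140,48,226])[0],S[2])
E
```

```text
after-turn axes [-3.6 43.3  2.3]
now axes [-3.6 43.3  2.3] roll -0.0022003964285284283 t 19.0 F [-0.2  0.   0.4] w -0.0
```

step_arm:
  deltas:
    - [[-3, 15, 0, 0], [0, 15, 0, 0], [0, 13, 0, 0], [0, 0, 0, 0]]

```text
clock: 19.4
tcp_pos: [0.4794, -0.0272, 0.2243]
orientation: [-0.043, -0.706, 0.706, 0.046]
wrist_force: [0.0, 0.7, 0.5]
width: -0.0
```

step_arm:
  deltas:
    - [[0, 0, 10, 0], [0, 0, 10, 0], [0, 0, 8, 0], [0, 0, 8, 0], [0, 0, 0, 0]]

```text
clock: 19.9
tcp_pos: [0.4771, -0.0631, 0.2273]
orientation: [-0.045, -0.706, 0.706, 0.044]
wrist_force: [0.4, 1.0, 1.2]
width: -0.003
```

```bash
cat > lev.py <<'E'
from traychk import *
def look(name,angs):
    o=get_obs(); X=o["tcp_pos"]; d=X[:2]-S[:2]; c,n=np.cos(S[2]),np.sin(S[2])
    print("tcp in stand",(np.array([c*d[0]+n*d[1],-n*d[0]+c*d[1],X[2]])*1000).round(1),"F",o["wrist_force"].round(1),"t",o["clock"])
    s=read_camera("scene"); a,b=260,130
    im=cv2.resize(s["frame"][b:b+120,a:a+120,::-1],None,fx=5,fy=5,interpolation=cv2.INTER_CUBIC)
    for i,ang in enumerate(angs):
        for x in (-110,-162):
            q=proj(s,T(S,[x,100*np.sin(1.05-ang),165+100*np.cos(1.05-ang)]))[0]; q=((q-[a,b])*5).astype(int); cv2.circle(im,tuple(q),2,[(0,255,255),(0,0,255),(0,255,0)][i%3],-1)
    cv2.imwrite(f"pics/{name}.png",im)
E
python3 -c "
from lev import *
look('s21',(.9,1.1,1.3))"
```

```text
tcp in stand [-139.6   14.9  227.3] F [0.4 1.  1.2] t 19.9
```

View pics/s21.png

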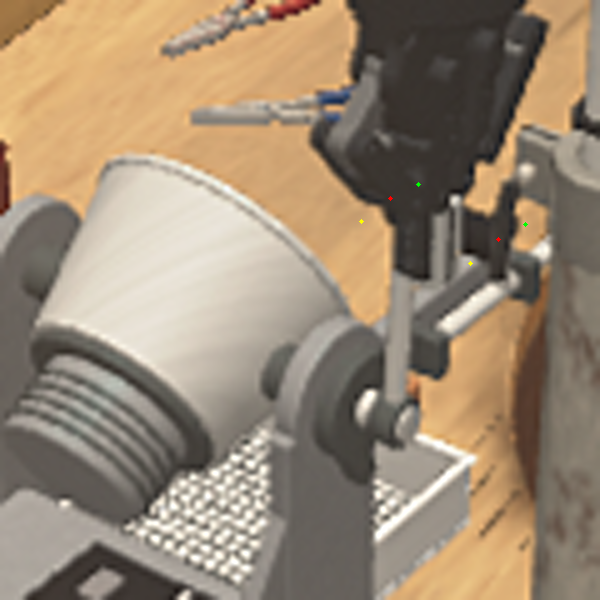

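step_arm:
  deltas:
    - [[0, 0, 8, 0], [0, 1, 8, 0], [0, 1, 8, 0], [0, 3, 8, 0], [0, 4, 8, 0]]

```text
clock: 20.45
tcp_pos: [0.4715, -0.1024, 0.2171]
orientation: [-0.044, -0.706, 0.706, 0.044]
wrist_force: [1.0, 4.6, 2.2]
width: 0.002
```

```bash
python3 -c "
from lev import *
look('s22',(1.4,1.6,1.8))"
```

```text
tcp in stand [-140.4  -24.8  217.1] F [1.  4.6 2.2] t 20.45
```

View pics/s22.png

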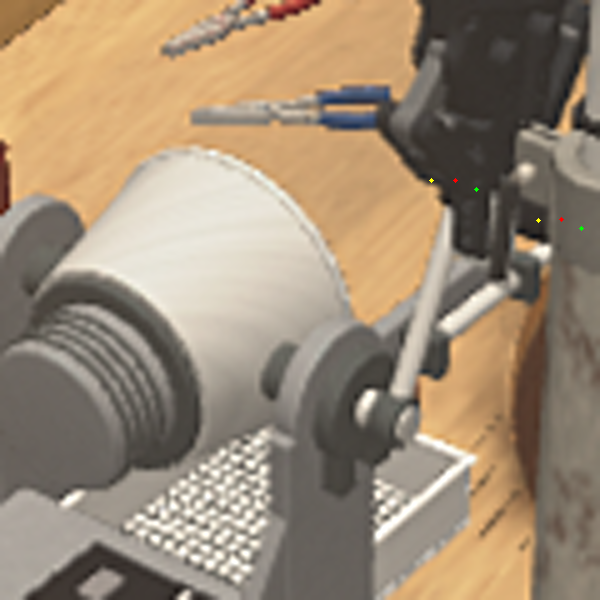

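step_arm:
  deltas:
    - [[0, 4, 8, 0], [0, 5, 8, 0], [0, 6, 8, 0], [0, 7, 8, 0], [0, 6, 6, 0]]

```text
clock: 21.0
tcp_pos: [0.4667, -0.1393, 0.1881]
orientation: [0.044, 0.706, -0.705, -0.044]
wrist_force: [2.1, 6.6, 0.6]
width: -0.0
```

step_arm:
  deltas:
    - [[0, 3, 4, 0], [0, 2, 3, 0], [0, 0, 0, 0], [0, 0, 0, 0], [0, 0, 0, 0]]

```text
clock: 21.5
tcp_pos: [0.466, -0.1433, 0.1829]
orientation: [0.043, 0.707, -0.704, -0.043]
wrist_force: [3.9, 11.3, -0.9]
width: 0.001
```

```bash
python3 -c "
from lev import *
look('s23',(1.8,1.95,2.1))
trayimg('t23')"
```

```text
tcp in stand [-140.7  -66.   182.9] F [ 3.9 11.3 -0.9] t 21.5
```

View pics/s23.png

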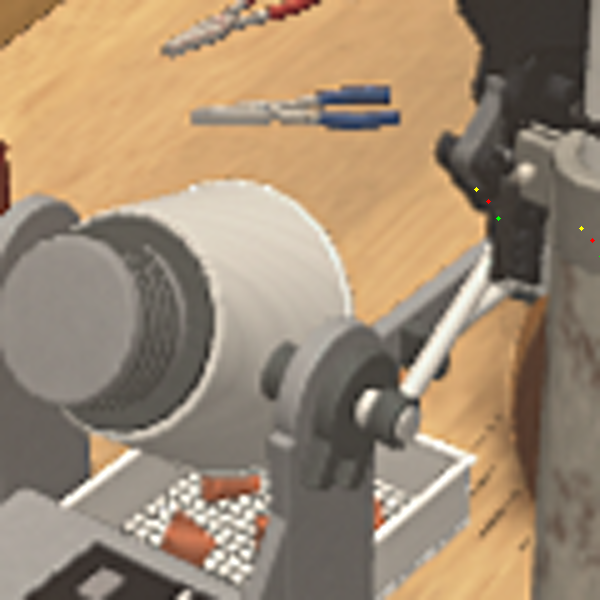

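View pics/t23.png

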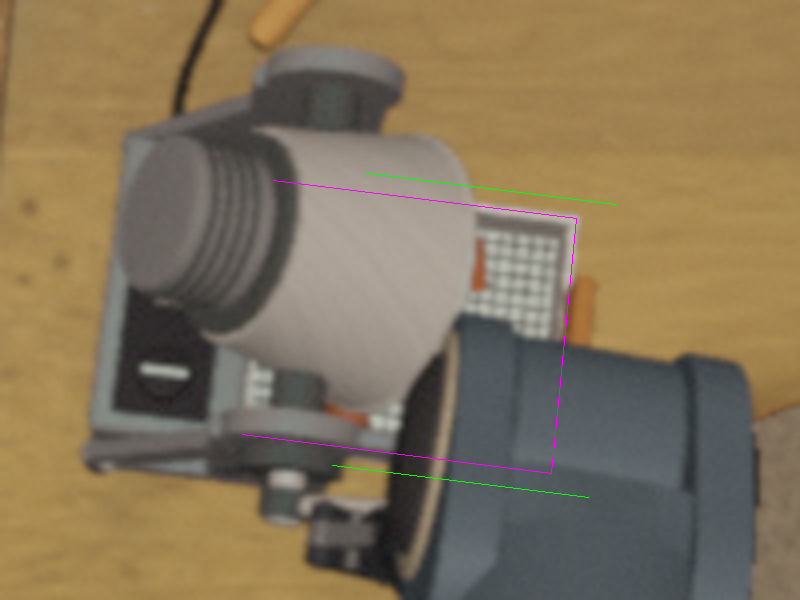

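step_arm:
  deltas:
    - [[0, 4, 4, 0], [0, 3, 3, 0], [0, 0, 0, 0], [0, 0, 0, 0]]

```text
clock: 22.0
tcp_pos: [0.4679, -0.1436, 0.1801]
orientation: [0.043, 0.71, -0.702, -0.04]
wrist_force: [-2.3, 27.0, 24.1]
width: -0.002
```

step_arm:
  deltas:
    - [[0, 0, -10, 0], [0, -35, -5, 0], [0, -45, 0, 0], [10, -20, -30, 0], [10, 0, -30, 0]]

```text
clock: 22.5
tcp_pos: [0.4553, -0.0787, 0.2793]
orientation: [-0.047, -0.705, 0.707, 0.044]
wrist_force: [-0.3, 0.1, -0.8]
width: -0.001
```

step_arm:
  deltas:
    - [[0, 0, -30, 0], [0, 0, 0, 0]]

```text
clock: 22.7
tcp_pos: [0.4574, -0.0445, 0.2763]
orientation: [-0.041, -0.706, 0.706, 0.042]
wrist_force: [-0.1, -0.9, 0.3]
width: 0.002
```

```bash
python3 - <<'E'
from lev import *
look('s24',(1.9,2.0,2.1))
t=trayimg('t24'); print(len(tip_of(t,"piece_1_mid")))
s=read_camera("scene")
for p in (s,t):
    for d in tip_of(p,"piece_1_mid")+tip_of(p,"piece_2_mid"):
        w=onz(p,d["pixel"],.013); e=w[:2]-T(S,[0,-60,0])[0,:2]; print(d["p"].__round__(2),np.round(d["pixel"],0),e.round(3))
im=s["frame"][:,:,::-1][150:270,240:360]; cv2.imwrite("pics/s24b.png",cv2.resize(im,None,fx=5,fy=5,interpolation=cv2.INTER_CUBIC))
E
```

```text
tcp in stand [-161.5   31.   276.3] F [-0.1 -0.9  0.3] t 22.7
0
0.57 [297. 238.] [0.028 0.027]
```

View pics/s24b.png

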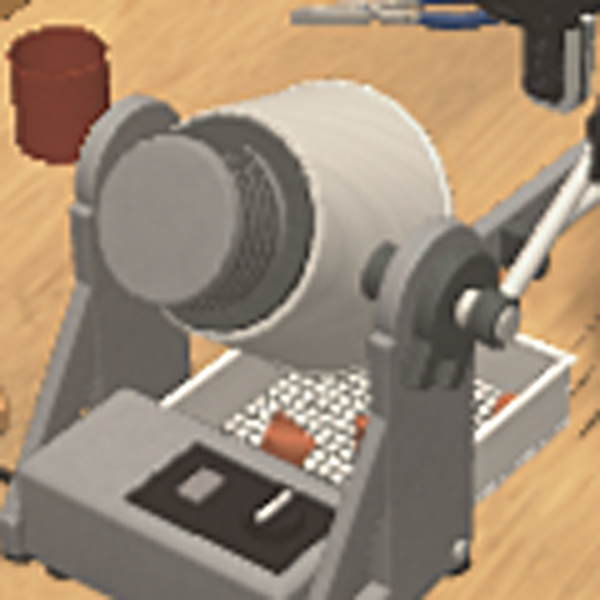

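View pics/t24.png

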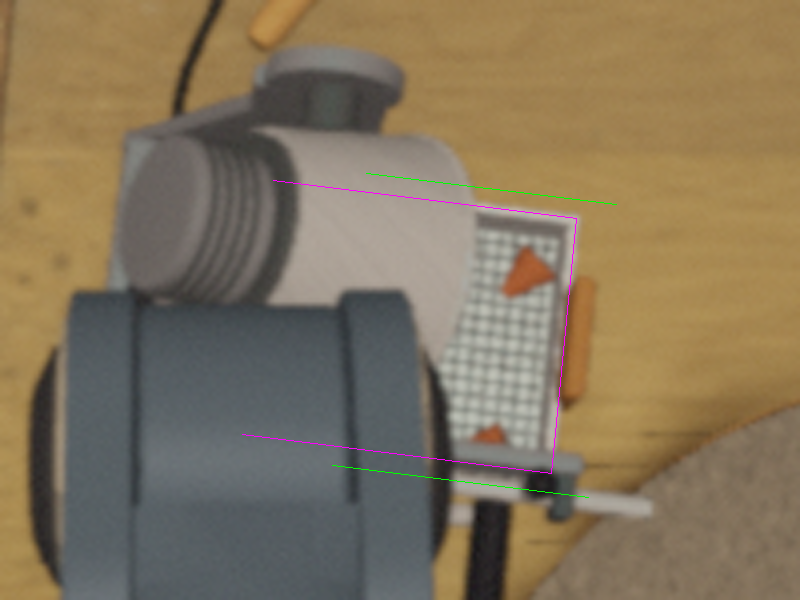

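View pics/s24.png

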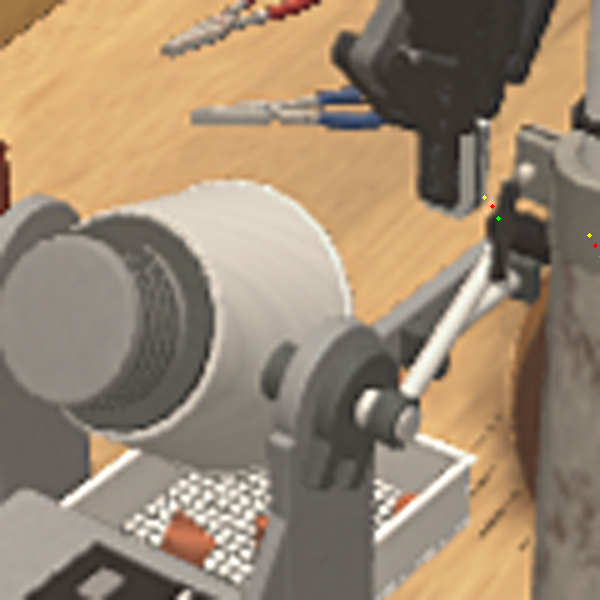

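Bowl is at its end stop and pieces show in the tray at both ends, with none outside. I'll move to the -y side of the grip for the return.

step_arm:
  deltas:
    - [[-7, 0, 30, 0], [-7, 0, 30, 0], [-7, 0, 30, 0], [0, 0, 30, 0], [0, 0, 30, 0]]

```text
clock: 23.6
tcp_pos: [0.46, -0.1998, 0.277]
orientation: [-0.044, -0.706, 0.706, 0.044]
wrist_force: [0.2, 0.3, 0.7]
width: 0.001
```

step_arm:
  deltas:
    - [[0, 0, 0, 0], [0, 0, 0, 0], [0, 0, 0, 0]]

```text
clock: 23.9
tcp_pos: [0.4605, -0.1971, 0.277]
orientation: [0.043, 0.706, -0.706, -0.043]
wrist_force: [0.2, -0.3, -0.2]
width: 0.003
```

```bash
python3 - <<'E'
from lev import *
look('s25',(1.9,2.0,2.1)); rel(T(S,[-140,-115,176])[0],S[2]); trayimg("t25")
E
```

```text
tcp in stand [-139.5 -120.2  277. ] F [ 0.2 -0.3 -0.2] t 23.9
after-turn axes [  0.5 101.1  -4.9]
now axes [  0.5 101.1  -4.9] roll 0.0016346867310117474 t 23.95 F [-0.4 -0.9  0.1] w -0.0
```

View pics/t25.png

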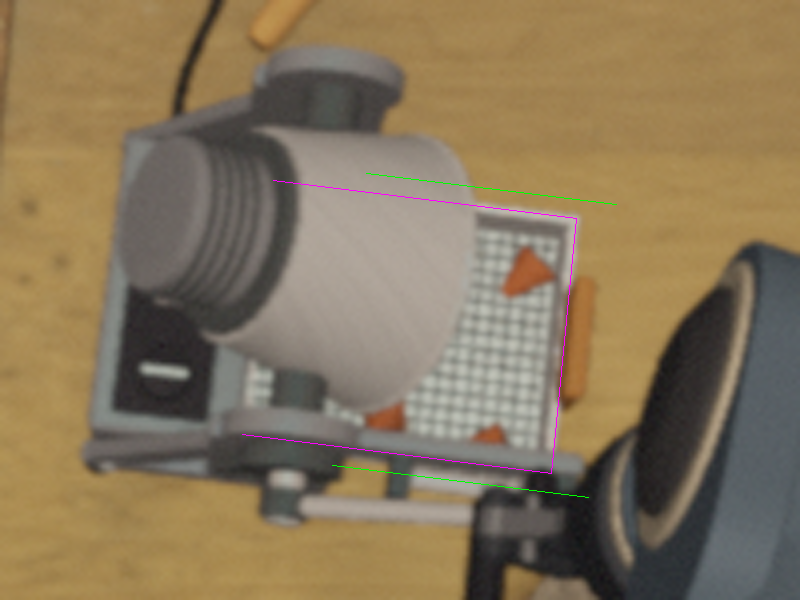

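step_arm:
  deltas:
    - [[0, 30, 0, 0], [0, 30, 0, 0], [0, 25, 0, 0], [0, 15, 0, 0], [0, 0, 0, 0]]

```text
clock: 24.5
tcp_pos: [0.459, -0.1966, 0.1751]
orientation: [0.042, 0.706, -0.705, -0.045]
wrist_force: [0.9, -0.3, -0.0]
width: -0.001
```

step_arm:
  deltas:
    - [[0, 0, -8, 0], [0, 0, -8, 0], [0, -3, -6, 0], [0, -6, -6, 0], [0, -7, -7, 0]]

```text
clock: 25.0
tcp_pos: [0.4643, -0.1729, 0.1974]
orientation: [-0.047, -0.701, 0.711, 0.044]
wrist_force: [-8.6, -18.9, 16.2]
width: -0.001
```

```bash
python3 - <<'E'
from lev import *
look('s26',(1.7,1.9,2.1))
E
```

```text
tcp in stand [-138.8  -95.7  197.4] F [ -8.6 -18.9  16.2] t 25.0
```

View pics/s26.png

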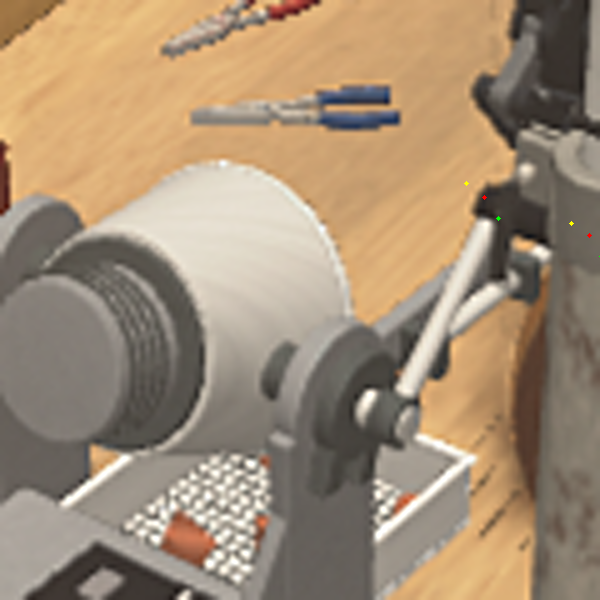

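step_arm:
  deltas:
    - [[0, -6, -7, 0], [0, -6, -7.5, 0], [0, -5.5, -8, 0], [0, -5, -9, 0], [0, -4, -9, 0]]

```text
clock: 25.55
tcp_pos: [0.4709, -0.1227, 0.2217]
orientation: [-0.045, -0.705, 0.706, 0.042]
wrist_force: [0.4, -2.4, 0.4]
width: -0.001
```

step_arm:
  deltas:
    - [[0, -3, -9.5, 0], [0, -2, -10, 0], [0, -1, -10, 0], [0, 0, -10, 0], [0, 1, -10, 0]]

```text
clock: 26.05
tcp_pos: [0.4755, -0.073, 0.224]
orientation: [-0.043, -0.706, 0.706, 0.044]
wrist_force: [0.0, -2.3, -2.1]
width: -0.002
```

```bash
python3 - <<'E'
from lev import *
look('s27',(.7,.9,1.1))
E
```

```text
tcp in stand [-140.     4.9  224. ] F [ 0.  -2.3 -2.1] t 26.05
```

View pics/s27.png

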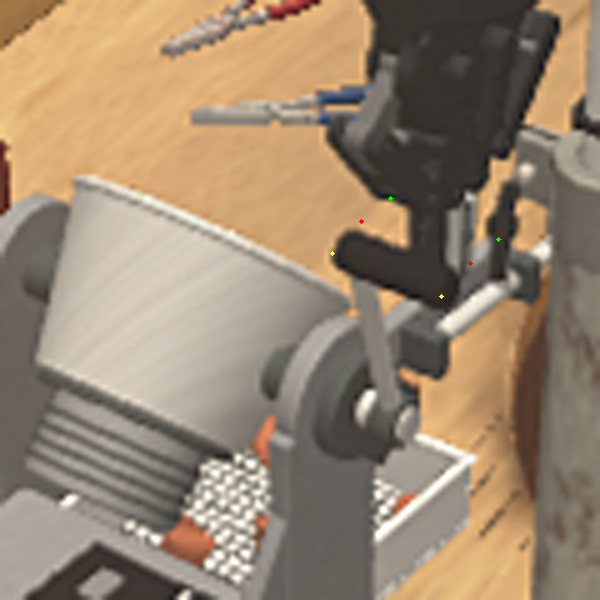

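step_arm:
  deltas:
    - [[0, 3, -9.5, 0], [0, 4, -9, 0], [0, 5, -9, 0], [0, 6, -8, 0], [0, 7, -7, 0]]

```text
clock: 26.6
tcp_pos: [0.4812, -0.0311, 0.1991]
orientation: [-0.044, -0.706, 0.706, 0.044]
wrist_force: [-0.8, -1.7, 0.2]
width: 0.003
```

```bash
python3 - <<'E'
from lev import *
look('s28',(0,.15,.3))
E
```

```text
tcp in stand [-139.5   47.2  199.1] F [-0.8 -1.7  0.2] t 26.6
```

View pics/s28.png

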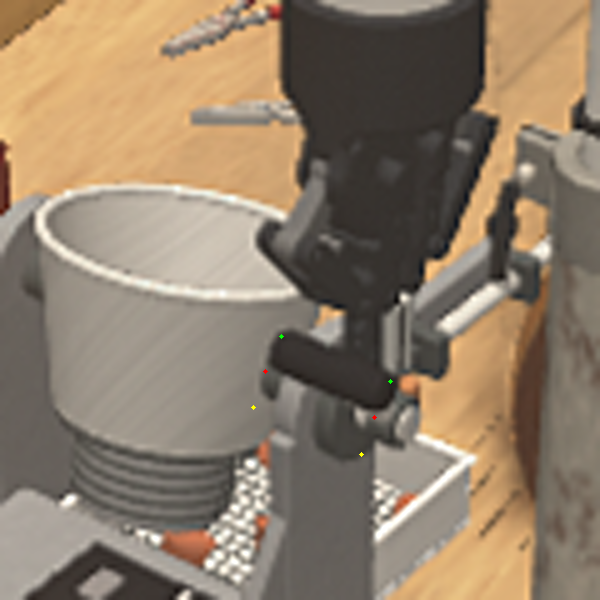

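step_arm:
  deltas:
    - [[0, 7, -7, 0], [0, 8, -6, 0], [0, 8, -6, 0], [0, 0, -2, 0], [0, 0, 0, 0]]

```text
clock: 27.15
tcp_pos: [0.4832, -0.0143, 0.1756]
orientation: [-0.044, -0.704, 0.707, 0.045]
wrist_force: [-0.1, -9.2, 0.4]
width: -0.002
```

```bash
python3 - <<'E'
from lev import *
look('s29',(0,.06,.15))
E
```

```text
tcp in stand [-139.7   64.1  175.6] F [-0.1 -9.2  0.4] t 27.15
```

View pics/s29.png

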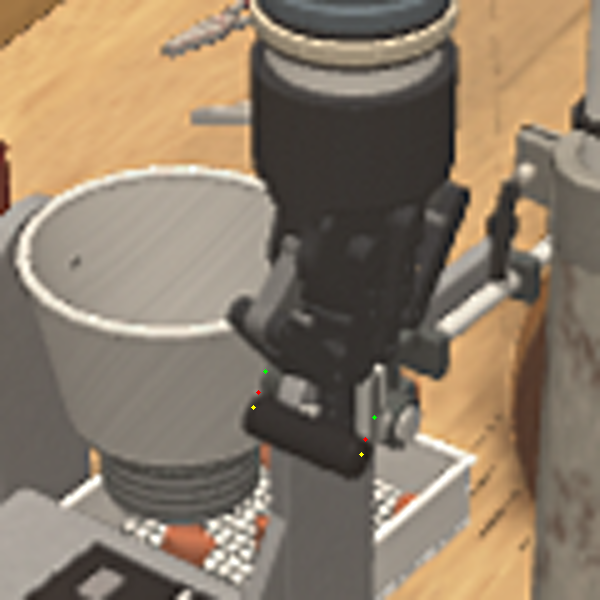

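step_arm:
  deltas:
    - [[0, 0, -2, 0], [0, 0, -1, 0], [0, 0, 0, 0]]

```text
clock: 27.5
tcp_pos: [0.4832, -0.0142, 0.1756]
orientation: [-0.045, -0.703, 0.709, 0.046]
wrist_force: [-1.2, -15.3, -0.2]
width: -0.001
```

step_arm:
  deltas:
    - [[0, 0, 8, 0], [0, -30, 0, 0], [0, -40, 0, 0], [0, -30, 0, 0], [0, 0, 0, 0]]

```text
clock: 28.0
tcp_pos: [0.4858, -0.0143, 0.2805]
orientation: [0.047, 0.706, -0.705, -0.04]
wrist_force: [0.3, -0.1, 0.3]
width: -0.003
```

```bash
python3 - <<'E'
from lev import *
look('s30',(0,.06,.15)); rel(T(S,[-98,-112-30,276])[0],S[2])
E
```

```text
tcp in stand [-137.1   64.4  280.5] F [ 0.3 -0.1  0.3] t 28.0
after-turn axes [-40.5   1.8 205.9]
now axes [-40.4   1.8 206. ] roll 0.0008290492431299867 t 28.05 F [ 0.2  0.1 -0.6] w -0.0
```

View pics/s30.png

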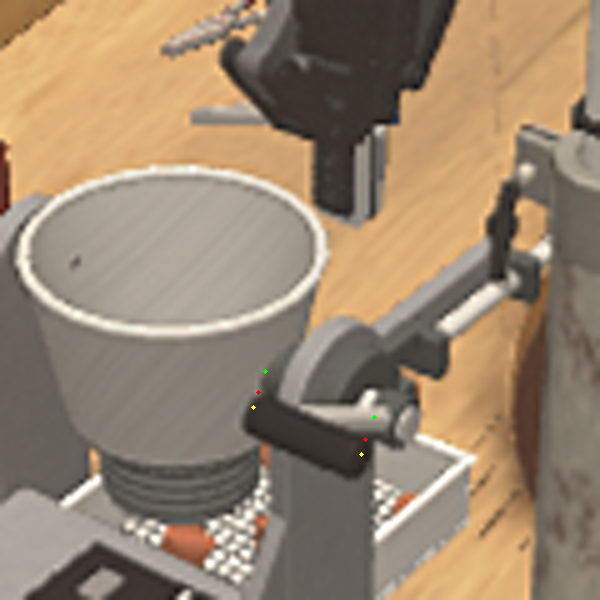

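The bowl is upright: the grip matches its original pixel and it hit a firm stop. Now to the -y side of the knob, checking the bowl from above on the way.

step_arm:
  deltas:
    - [[-8, 0, 35, 0], [-8, 0, 35, 0], [-8, 0, 35, 0], [-8, 0, 35, 0], [-8, 0, 35, 0]]

```text
clock: 28.55
tcp_pos: [0.5005, -0.1947, 0.2745]
orientation: [0.043, 0.706, -0.705, -0.044]
wrist_force: [1.1, 1.0, 0.2]
width: 0.002
```

step_arm:
  deltas:
    - [[0, 0, 33, 0], [0, 0, 0, 0], [0, 0, 0, 0], [0, 0, 0, 0]]

```text
clock: 28.95
tcp_pos: [0.497, -0.2252, 0.2754]
orientation: [0.042, 0.706, -0.705, -0.044]
wrist_force: [0.5, 0.2, 0.5]
width: 0.0
```

```bash
python3 - <<'E'
from lev import *
look('s31',(0,)); rel(T(S,[-98,-142,170])[0],S[2]); t=trayimg("t31")
E
```

```text
tcp in stand [ -99.8 -143.5  275.4] F [0.5 0.2 0.5] t 28.95
after-turn axes [ -1.7 105.8  -1.4]
now axes [ -1.8 105.8  -1.3] roll 0.0026447136119980286 t 29.0 F [ 0.3 -0.1 -0.3] w 0.0
```

View pics/t31.png

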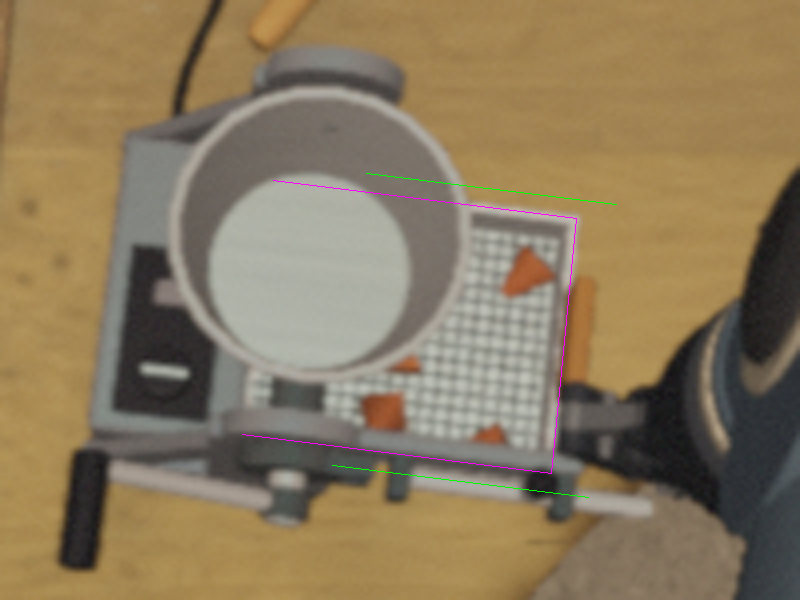

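View pics/s31.png

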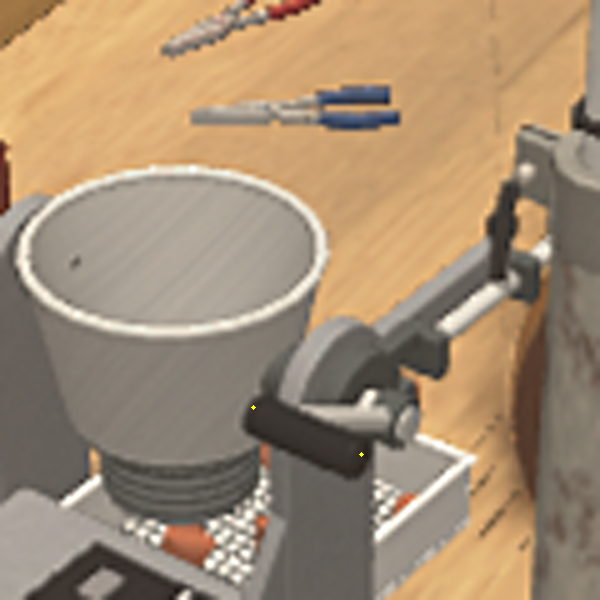

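step_arm:
  deltas:
    - [[-1, 30, 0, 0], [0, 30, 0, 0], [0, 30, 0, 0], [0, 15, 0, 0], [0, 0, 0, 0]]

```text
clock: 29.55
tcp_pos: [0.4966, -0.2255, 0.1693]
orientation: [0.042, 0.706, -0.705, -0.045]
wrist_force: [-0.7, 0.1, 0.6]
width: 0.0
```

step_arm:
  deltas:
    - [[0, 0, -8, 0], [0, 0, -8, 0], [0, 0, -8, 0], [0, 0, -8, 0], [0, 0, 0, 0]]

```text
clock: 30.05
tcp_pos: [0.503, -0.1943, 0.1727]
orientation: [0.044, 0.706, -0.706, -0.042]
wrist_force: [1.3, 1.0, 1.8]
width: -0.002
```

```bash
python3 - <<'E'
from lev import *
look('s32',(0,))
E
```

```text
tcp in stand [ -97.7 -112.   172.7] F [1.3 1.  1.8] t 30.05
```

View pics/s32.png

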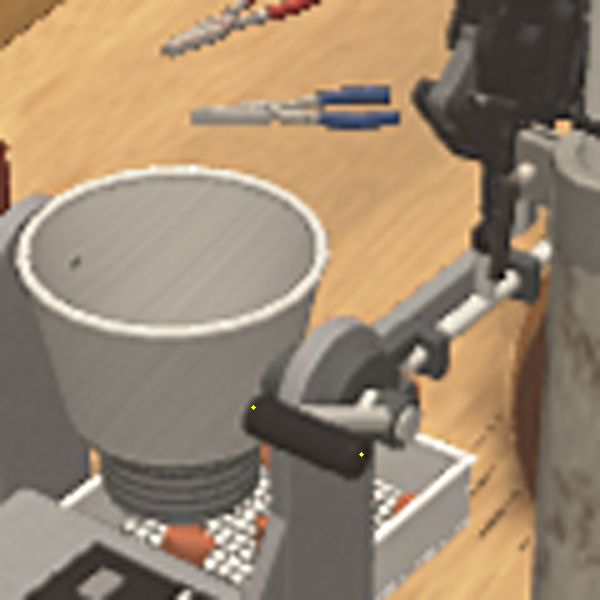

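step_arm:
  deltas:
    - [[0, 0, -4, 0], [0, 0, -4, 0], [0, 0, -3, 0], [0, 0, 0, 0]]

```text
clock: 30.5
tcp_pos: [0.5039, -0.1844, 0.172]
orientation: [-0.044, -0.706, 0.706, 0.043]
wrist_force: [0.4, -1.0, 4.0]
width: -0.001
```

step_arm:
  deltas:
    - [[0, 0, -3, 0], [0, 0, 0, 0]]

```text
clock: 30.7
tcp_pos: [0.5043, -0.1816, 0.172]
orientation: [-0.044, -0.706, 0.706, 0.043]
wrist_force: [0.3, -1.3, 5.4]
width: -0.002
```

```bash
python3 - <<'E'
from lev import *
look('s33',(0,))
E
```

```text
tcp in stand [-98.  -99.3 172. ] F [ 0.3 -1.3  5.4] t 30.7
```

View pics/s33.png

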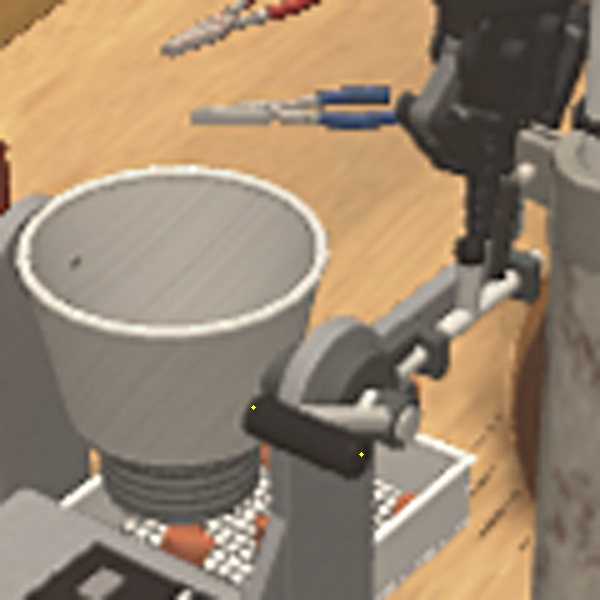

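step_arm:
  deltas:
    - [[0, 0, -2, 0], [0, 0, 0, 0]]

```text
clock: 30.95
tcp_pos: [0.5044, -0.1808, 0.1721]
orientation: [-0.045, -0.705, 0.706, 0.044]
wrist_force: [1.2, -3.2, 5.1]
width: 0.001
```

step_arm:
  deltas:
    - [[0, 0, -2, 0], [0, 0, 0, 0]]

```text
clock: 31.15
tcp_pos: [0.5044, -0.1805, 0.1722]
orientation: [-0.045, -0.704, 0.707, 0.044]
wrist_force: [-0.3, -6.7, 5.8]
width: -0.001
```

step_arm:
  deltas:
    - [[0, 0, -2, 0], [0, 0, 0, 0]]

```text
clock: 31.35
tcp_pos: [0.5044, -0.1804, 0.1723]
orientation: [-0.045, -0.704, 0.708, 0.044]
wrist_force: [0.7, -8.6, 4.9]
width: -0.006
```

The force is rising with no further motion, so the bolt is at its home stop. Retreating -y, then up and away.

step_arm:
  deltas:
    - [[0, 0, 10, 0], [0, 0, 10, 0], [0, -30, 0, 0], [0, -40, 0, 0], [0, -40, 0, 0]]

```text
clock: 31.85
tcp_pos: [0.5007, -0.1951, 0.2813]
orientation: [0.042, 0.706, -0.705, -0.045]
wrist_force: [0.6, -0.7, 0.8]
width: 0.001
```

step_arm:
  deltas:
    - [[0, 0, 40, 0], [0, 0, 40, 0], [0, 0, 40, 0], [0, 0, 40, 0], [0, 0, 0, 0]]

```text
clock: 32.35
tcp_pos: [0.4785, -0.3606, 0.28]
orientation: [-0.046, -0.705, 0.706, 0.049]
wrist_force: [-1.3, -0.3, 0.8]
width: -0.002
```

```bash
python3 - <<'E'
from lev import *
look('s34',(0,)); t=trayimg("t34"); s=read_camera("scene")
for p in(s,t):
    for n in("bolt_knob","lever_grip","tray_middle","tray_tab"): print(n,[(np.round(d["pixel"],1).tolist(),round(d["p"],2)) for d in tip_of(p,n)[:1]])
for n in ("wood_block","salve_tin"): print(n,[[(np.round(d["pixel"],1).tolist()) for d in tip_of(p,n)[:1]] for p in (s,t)])
save(t,"t34f"); im=s["frame"][:,:,::-1][200:290,240:360]; cv2.imwrite("pics/s34b.png",cv2.resize(im,None,fx=6,fy=6,interpolation=cv2.INTER_CUBIC))
E
```

```text
tcp in stand [-101.4 -280.2  280. ] F [-1.3 -0.3  0.8] t 32.35
bolt_knob [([354.9, 181.2], 0.48)]
lever_grip [([321.4, 218.3], 0.67)]
tray_middle [([311.1, 237.9], 0.6)]
tray_tab [([334.3, 208.8], 0.82)]
bolt_knob [([381.0, 256.3], 0.54)]
lever_grip [([281.7, 265.5], 0.67)]
tray_middle [([361.5, 222.7], 0.92)]
tray_tab [([404.3, 224.3], 0.73)]
wood_block [[[245.8, 342.1]], [[198.5, 240.7]]]
salve_tin [[[375.9, 292.7]], []]
```

View pics/t34.png

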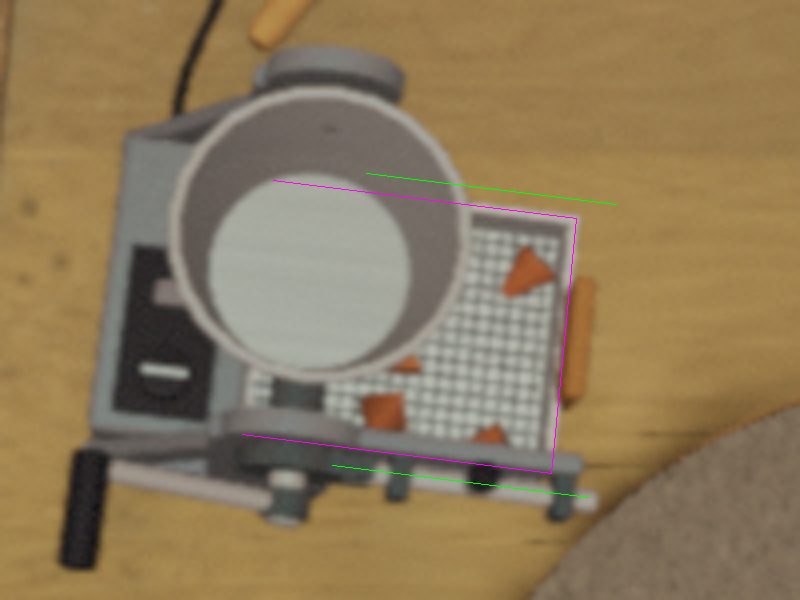

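View pics/s34b.png

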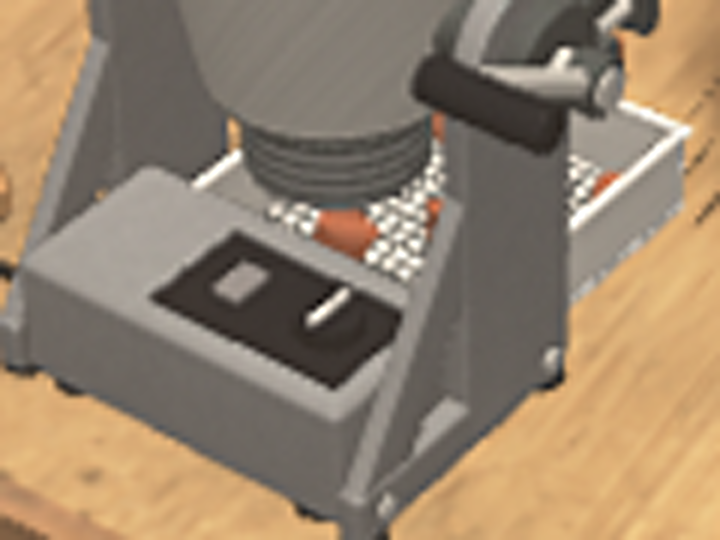

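View pics/s34.png

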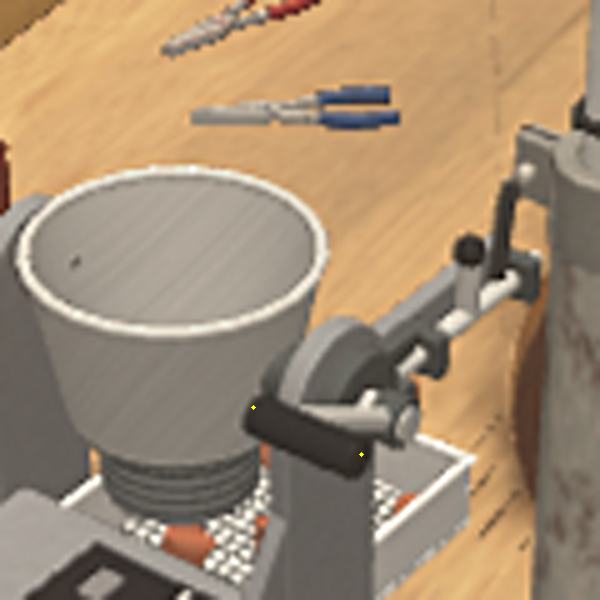

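```bash
python3 - <<'E'
from lev import *
s=read_camera("scene");t=read_camera("top")
iv=lambda X:np.round([np.cos(S[2])*(X[0]-S[0])+np.sin(S[2])*(X[1]-S[1]),-np.sin(S[2])*(X[0]-S[0])+np.cos(S[2])*(X[1]-S[1])+.06],3)
for u,v in((529,272),(405,365),(385,412),(490,435)): print("top",iv(onz(t,(260+u/4,140+v/4),.012)))
for u,v in((345,230),(437,210),(440,125),(608,185)): print("scene",iv(onz(s,(240+u/6,200+v/6),.012)))
a=cv2.cvtColor(t["frame"],cv2.COLOR_RGB2HSV); m=((a[...,0]<12)&(a[...,1]>140)&(a[...,2]>90)).astype(np.uint8); n,_,st,c=cv2.connectedComponentsWithStats(m); print([(c[i].round(),st[i,4]) for i in range(1,n) if st[i,4]>8])
E
```

```text
top [ 0.043 -0.063]
top [-0.016 -0.002]
top [-0.042  0.006]
top [-0.048 -0.051]
scene [0.022 0.03 ]
scene [ 0.    -0.002]
scene [ 0.034 -0.049]
scene [-0.046 -0.057]
[(array([437.,  91.]), np.int32(217)), (array([587.,  96.]), np.int32(81)), (array([584., 108.]), np.int32(91)), (array([ 52., 128.]), np.int32(12)), (array([ 56., 140.]), np.int32(14)), (array([ 55., 185.]), np.int32(18)), (array([391., 208.]), np.int32(72)), (array([362., 231.]), np.int32(9)), (array([356., 242.]), np.int32(67)), (array([382., 248.]), np.int32(13)), (array([ 37., 304.]), np.int32(56)), (array([ 24., 312.]), np.int32(23)), (array([ 33., 317.]), np.int32(24)), (array([212., 448.]), np.int32(33))]
```

View pics/t34f.png

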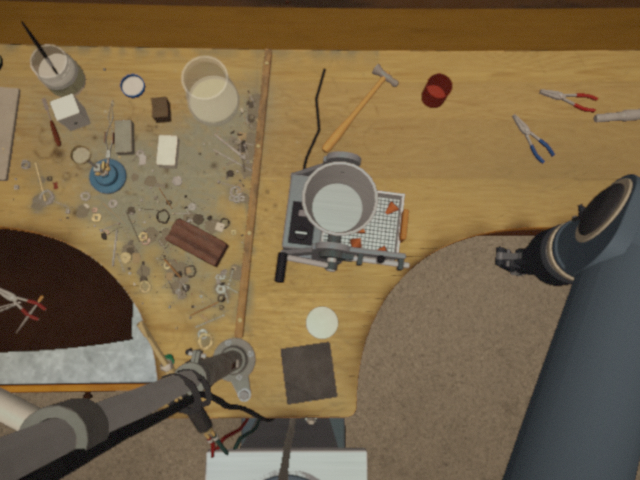

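```bash
python3 -c "
from plant import *
print(finish_job()); print(get_obs()['clock'])"
```

```text
the job is handed in; nothing more can be done
None
the job is handed in; nothing more can be done
```

I emptied the machine and handed the job in at about 32 s of the 72 s allowed. I could account for five of the six pieces; the sixth never showed in the final pictures.

**What I did**
- I gripped the tray's tab, slid the tray to its stop and drew the bolt about 28 mm.
- I pushed the lever over until the bowl reached its end stop, then pushed it back until the grip matched its starting position in the scene view.
- I pushed the bolt home against its stop and moved the arm clear.

**Last checks**
- **Bolt and bowl:** the knob and grip were back at their starting pixels. The bowl was upright and empty.
- **Tray:** its visible edges lay on the overlay drawn for the home position.
- **Tin and block:** both were where they started. The network missed the tin in the last top view, but it shows in the picture.
- **Pieces:** I found about five separate pieces inside the tray and none outside it. The sixth is probably in the area hidden from both cameras, behind the near frame and under the bowl.

**What went wrong**
- **Tab grasp:** the first try slipped off, because the fingertips are about 19 mm higher than the reported tool position. I regrasped lower.
- **Lever grasp:** it slipped off partway, with up to about 65 N at the wrist (limit 120 N). I finished by pushing with shut fingers.

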